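Load the pinning machine with tee handles

ROBOT

A 6-joint arm with a two-finger parallel gripper is mounted at the origin on the work surface. World frame = base frame: x ahead of the robot, y to its left, z up, the work surface at z = 0. Lengths are in m, angles in degrees, forces in N, time in s.
With the tool pointing down it reaches from about 0.25 to 0.725 m from the base axis. Payload 9.7 kg.
Tool frame: the origin (TCP) lies on the centre line of the jaws, within the pads' length; the fingertips stand tip_extent ahead of it and the grasp point (between the pads) lies 3 mm ahead of it (tip_extent is the distance from the TCP to the fingertips, in m); z points along the fingers, y is the line along which they close (so a half turn about z gives the same grasp; the last joint's range is limited). The gripper opens to 85 mm and grips with 20 to 120 N. Pads are 22 mm wide; open, the fingers measure 114 mm over their backs; the gripper's body (76 mm by 85 mm) begins 54 mm behind the grasp point. The pads swing forward as they close: fully open they stand 13 mm farther back than shut.
Start: joints at [64.572, 4.979, 10.078, 95.1, 0, 90], TCP at [0.236, 0.497, 0.253] pointing down, gripper open.
Joint ranges: [-179.16, 179.16], [-48.56, 103.87], [-65.8, 70.77], [-126.05, 130.52], [-82.76, 87.17], [-180, 180]. Speed limits (degrees/s): [127.2, 127.2, 147.25, 180, 180, 180].

INTERFACE

Orientations are given as [roll, pitch, yaw] about the fixed x, y, z axes, in that order (R = Rz(yaw) Ry(pitch) Rx(roll)).
In Python, from workcell import * gives the robot as it stands.
- The arm moves only by the tool servo_tool, never from a script. Its argument "rows" is a list of rows, each an object with "offset": the shift along the tool's x, y, z as a fraction of full scale, a list of three; "yaw": the turn about the tool's z as a fraction of full scale; "claw": the closure, from 0 (fully open) to 1 (shut). A call has 1 to 12 rows; each row is the pose to reach, as a shift and turn from the pose commanded when the call began, along the tool's axes at that moment, turning the shorter way round; what a row does not reach only later rows make up. Full scale, the value 1, is 0.1 m for a shift and pi rad for a turn. A row lasts 1/8 s, in which the tool goes at most 62.5 mm and 10.7 degrees, less where a joint would pass 70% of its speed; a pose out of reach is approached as far as the arm can. A call with a number of a shift or a turn outside -1 to 1 is refused whole. A call with a gripper value outside its range is refused whole. The fingers move at their own pace and stop on an object; "squeeze" is the grip in N (left out, the last holds). Time passes only in rows, so rows that repeat a pose let the fingers close. It gives the time, the measured TCP pose, the force, the opening and the grip force at its end, in the units of the state.
- get_obs(): the state, without advancing time (a new reading comes with each control period).
- camera(name): name is "side" or "top" or "wrist"; returns (picture, depth): 420x560x3 uint8, red, green, blue; 420x560 float32, m along the optical axis (not along the pixel's ray), 0 where there is no reading.
- camera_info(name): a dict with "fx", "fy", "cx", "cy" (pixels), "cam_to_world" (4x4, takes a point from camera to world coordinates); the wrist camera has in their place "hand_eye" (4x4, takes a point from camera to tool coordinates, whose origin is the TCP and whose axes are the flange's). Camera axes: x right, y up, looking along -z (the intrinsics and any distortion apply to the point x, -y, -z); pixel columns grow to the right and rows downward; lengths in m; the calibration is good to about 2 mm. A picture is of the moment at which its call begins: read the wrist's pose just before it. camera_info takes no time and is no camera call.
- job_done(): hands the job in; it is judged then, once.
The state is a dict: "time": time; "q": joint angles; "qd": joint speeds; "joint_efforts": joint torques, N m; "ee_pos": TCP position; "tcp_rot": TCP orientation; "wrist_force": force on the tool from outside, world axes, zero at the start; "torque": the same for the moment, N m; "opening": finger opening in m; "grasp_force": force on a finger pad.
Only numpy, scipy, OpenCV 4.12 (cv2) and the standard library are available. Lean on these libraries where they do the work, as an engineer would, in place of code of your own. Each camera call takes 0.05 s, during which the arm holds its last target. There are 200 camera calls.

TASK

Take the dust cover off the front spindle of the machine and hang it astride the rail. Then push every tee handle from the mat fully home on a square spindle of its own: load at the open front place and, after each handle, turn the turntable on (the pegs are there to pull it by) to the next click, so that at the end all the handles stand under the guard and an empty spindle rests at the front. Leave the other things on the bench alone.

Things in the scene. Friction and masses are not known exactly. Their poses are not given: they have to be found in the camera images.
- machine: fixed green bench machine; origin on the bench under the centre of its turntable, z up, its -x side is the front, towards the robot. The steel turntable (320 mm across, upper face 75 mm above the bench) carries five upright square spindles, 105 mm from its centre and 72 degrees apart, and midway between them five round pegs, 140 mm from its centre
- guard_edge (a point): middle of the front edge, at the underside (152 mm above the bench), of the machine's fixed clear guard plate, 4 mm thick; the plate runs from 60 mm in front of the centre to the rear, 260 mm wide, so only the front spindle and front pegs are reached from above. Handles fully home and pegs pass under it. On it, 85 mm behind the centre, 62 mm to +y, a cylinder, 40 mm wide, up to 253 mm
- turntable (a joint): angle of the turntable, rad, 0 at the start, growing counter-clockwise seen from above; it turns without end either way and has a detent every 72 degrees (1.257 rad) that draws it in by itself once it is within about half a step; about 2 N at a peg passes the detent
- loading_place (a point): point on the turntable's upper face at the front, 105 mm from its centre on the machine's -x side, behind the fixed steel pointer: where the front spindle stands when the turntable rests in a detent
- spindle0 (a point): foot of a dark steel square spindle, on the turntable's upper face (75 mm above the bench); spindle 16 x 16 mm, 26 mm tall, top 3 mm bevelled, two of its sides facing straight to the turntable's centre; at the front at the start
- spindle1 (a point): foot of a dark steel square spindle, on the turntable's upper face (75 mm above the bench); spindle 16 x 16 mm, 26 mm tall, top 3 mm bevelled, two of its sides facing straight to the turntable's centre
- spindle2 (a point): foot of a dark steel square spindle, on the turntable's upper face (75 mm above the bench); spindle 16 x 16 mm, 26 mm tall, top 3 mm bevelled, two of its sides facing straight to the turntable's centre
- spindle3 (a point): foot of a dark steel square spindle, on the turntable's upper face (75 mm above the bench); spindle 16 x 16 mm, 26 mm tall, top 3 mm bevelled, two of its sides facing straight to the turntable's centre
- spindle4 (a point): foot of a dark steel square spindle, on the turntable's upper face (75 mm above the bench); spindle 16 x 16 mm, 26 mm tall, top 3 mm bevelled, two of its sides facing straight to the turntable's centre
- peg0 (a point): middle of the top of a round steel peg of the turntable, 14 mm across, 45 mm tall (top 120 mm above the bench), by which the turntable is pulled round
- peg1 (a point): middle of the top of a round steel peg of the turntable, 14 mm across, 45 mm tall (top 120 mm above the bench), by which the turntable is pulled round
- peg2 (a point): middle of the top of a round steel peg of the turntable, 14 mm across, 45 mm tall (top 120 mm above the bench), by which the turntable is pulled round
- peg3 (a point): middle of the top of a round steel peg of the turntable, 14 mm across, 45 mm tall (top 120 mm above the bench), by which the turntable is pulled round
- peg4 (a point): middle of the top of a round steel peg of the turntable, 14 mm across, 45 mm tall (top 120 mm above the bench), by which the turntable is pulled round
- handle0: loose bare aluminium tee handle, 130 to 240 g, standing on a flat rubber mat at bench level; may be absent. Hub 48 x 48 x 36 mm, 18 mm square bore 32 mm deep, open below, sides along the hub's sides; on the hub a grip bar 64 mm long (along x), 14 mm wide (y), from 36 to 66 mm above the underside. Origin: centre of the underside, z up. Fully home, its underside lies on the turntable
- handle1: loose bare aluminium tee handle, 130 to 240 g, standing on a flat rubber mat at bench level; may be absent. Hub 48 x 48 x 36 mm, 18 mm square bore 32 mm deep, open below, sides along the hub's sides; on the hub a grip bar 64 mm long (along x), 14 mm wide (y), from 36 to 66 mm above the underside. Origin: centre of the underside, z up. Fully home, its underside lies on the turntable
- handle2: loose bare aluminium tee handle, 130 to 240 g, standing on a flat rubber mat at bench level; may be absent. Hub 48 x 48 x 36 mm, 18 mm square bore 32 mm deep, open below, sides along the hub's sides; on the hub a grip bar 64 mm long (along x), 14 mm wide (y), from 36 to 66 mm above the underside. Origin: centre of the underside, z up. Fully home, its underside lies on the turntable
- handle3: loose bare aluminium tee handle, 130 to 240 g, standing on a flat rubber mat at bench level; may be absent. Hub 48 x 48 x 36 mm, 18 mm square bore 32 mm deep, open below, sides along the hub's sides; on the hub a grip bar 64 mm long (along x), 14 mm wide (y), from 36 to 66 mm above the underside. Origin: centre of the underside, z up. Fully home, its underside lies on the turntable
- cover: loose dust cover of dark sheet steel, 150 g, an upside-down U: top 50 (x) x 40 (y) x 3 mm, two legs 60 mm long, 3 mm thick, 44 mm apart inside (in x), open at both y ends; upright grip fin on top, 10 mm thick (x), 40 mm long (y), from 3 to 28 mm above the origin. Origin: middle of the underside of the top, z up. At the start it stands on the turntable over the front spindle
- rail_mid (a point): middle of the axis of a steel rail, a fixed level round bar 12 mm thick and 160 mm long along y of this frame, 150 mm above the bench, on a post (14 mm) at each end, about 146 mm clear between the posts
- tape: roll of grey tape 90 mm across, 45 mm tall; not part of the job, to be left alone
- screwdriver: screwdriver lying on the bench; not part of the job, to be left alone
- meter: orange test meter 140 x 75 x 32 mm; not part of the job, to be left alone
- offcut: wood offcut 70 x 60 x 12 mm; not part of the job, to be left alone
Not all that is in view belongs to the job. Leave any orange look-alike of the handle1 alone.

How it is judged (in metres and radians):
On the way, in this order (a step that is already met when the one before it is completed fails the run):
1. the dust cover hangs astride the rail (x of cover in the frame of rail_mid between -0.02 and 0.02 m and y of cover in the frame of rail_mid between -0.075 and 0.075 m and z of cover in the frame of rail_mid between -0.002 and 0.02 m and angle between cover's own z axis and vertical below 0.6 rad and linear speed of cover below 0.03 m/s), for 0.2 s.
2. every tee handle is fully home on a spindle ((distance between handle0 and spindle0 below 0.005 m or distance between handle0 and spindle1 below 0.005 m or distance between handle0 and spindle2 below 0.005 m or distance between handle0 and spindle3 below 0.005 m or distance between handle0 and spindle4 below 0.005 m) and (distance between handle1 and spindle0 below 0.005 m or distance between handle1 and spindle1 below 0.005 m or distance between handle1 and spindle2 below 0.005 m or distance between handle1 and spindle3 below 0.005 m or distance between handle1 and spindle4 below 0.005 m) and (distance between handle2 and spindle0 below 0.005 m or distance between handle2 and spindle1 below 0.005 m or distance between handle2 and spindle2 below 0.005 m or distance between handle2 and spindle3 below 0.005 m or distance between handle2 and spindle4 below 0.005 m) and (distance between handle3 and spindle0 below 0.005 m or distance between handle3 and spindle1 below 0.005 m or distance between handle3 and spindle2 below 0.005 m or distance between handle3 and spindle3 below 0.005 m or distance between handle3 and spindle4 below 0.005 m)), for 0.2 s.
At the end, for the whole second after the job is handed in: Every tee handle present is within 5 mm of a spindle's foot; a spindle stands within 8 mm of the loading place, no handle within 60 mm of it, turntable at rest; the cover hangs still astride the rail, its top on the bar, within 75 mm of the rail's middle, tilted under 0.6 rad (all of step 1 and all of step 2 and horizontal distance between any of spindle0, spindle1, spindle2, spindle3, spindle4 and loading_place below 0.008 m and horizontal distance between each of handle0, handle1, handle2, handle3 and loading_place above 0.06 m and velocity of joint turntable between -0.05 and 0.05 rad/s); the robot touches nothing.
It fails at once if the roll of tape was pushed more than 40 mm away (distance of tape from where it was at the start of the episode above 0.04 m).
It fails at once if the screwdriver was pushed more than 40 mm away (distance of screwdriver from where it was at the start of the episode above 0.04 m).
It fails at once if the test meter was pushed more than 40 mm away (distance of meter from where it was at the start of the episode above 0.04 m).
It fails at once if the wood offcut was pushed more than 40 mm away (distance of offcut from where it was at the start of the episode above 0.04 m).
Of handle0, handle1, handle2, handle3 only 3 to 4 are there at a start; the rules pass over those that are not, and their reading is None.
At some moment in a run one of handle0, handle1, handle2, handle3 may be knocked a few centimetres aside while the robot is not near it.
It also fails if it takes over 210 s, if anything falls off the work surface, if the arm or the gripper's body presses on something with over 40 N, if the wrist force passes 120 N, or if a joint passes its speed limit or range.

## Working session

There is one attempt and no reset: what is moved stays moved. The work goes in short steps, Python scripts to look and compute and a tool call to move; the robot and the scene stay as the last step left them, time stands still between calls to the robot, and variables do not carry over. Pictures are saved under pics/ and viewed, at most 14 in all, crops included, and the job is handed in when it is done.

Besides the shell and the picture viewer there is one more tool, called after ">>>" in YAML: its name, and indented under it one key for each argument. servo_tool: Moves the arm, as the interface text tells. Its arguments: {"type":"object","properties":{"rows":{"type":"array"},"squeeze":{"type":"number"}},"required":["rows"]}

```bash
mkdir -p pics; ls; python3 - <<'E'
from workcell import *
import cv2,numpy as np
o=get_obs(); print(o)
for n in ("side","top"):
    p,d=camera(n); cv2.imwrite(f"pics/{n}0.png",cv2.resize(p[:,:,::-1],(800,600),interpolation=cv2.INTER_CUBIC)); np.save(f"{n}0_d.npy",d); np.save(f"{n}0_p.npy",p)
    print(n,camera_info(n))
print(camera_info("wrist"))
E
```

```text
pics
{'time': 0.0, 'q': array([ 6.45715931e+01,  5.01091344e+00,  1.00344710e+01,  9.50981114e+01,
       -7.68550714e-04,  8.99999494e+01]), 'qd': array([ 0.0712644 ,  0.00147473, -0.01450101, -0.07031981, -0.00532201,
        0.00210479]), 'joint_efforts': array([-4.86899255e-03, -5.20392001e+01,  4.64801323e+01,  1.65352109e-02,
       -1.78786404e-04, -7.67221422e-06]), 'ee_pos': array([0.23608219, 0.49654421, 0.25258498]), 'tcp_rot': array([-1.79925446e+02,  7.68484165e-04,  1.54571645e+02]), 'wrist_force': array([-0.81828479, -0.15401041,  0.40444073]), 'torque': array([-0.03040117, -0.02869552, -0.00740988]), 'grasp_force': 0.0, 'opening': 0.08606485864876723}
side {'fx': 420.96354984853355, 'fy': 420.96354984853355, 'cx': 287.91448762099213, 'cy': 209.4163802825233, 'cam_to_world': array([[ 0.97723678,  0.12651397, -0.17030118,  0.35672704],
       [-0.21171979,  0.53039023, -0.82089033, -1.09055326],
       [-0.01352801,  0.83826035,  0.54510235,  0.81961087],
       [ 0.        ,  0.        ,  0.        ,  1.        ]])}
top {'fx': 480.9113779978168, 'fy': 480.9113779978168, 'cx': 271.0007734440334, 'cy': 208.27529175356344, 'cam_to_world': array([[ 0.08164308,  0.97649155, -0.199496  ,  0.32311038],
       [-0.99664511,  0.07883707, -0.02198261, -0.05874195],
       [-0.00573815,  0.20062144,  0.97965204,  1.39074551],
       [ 0.        ,  0.        ,  0.        ,  1.        ]])}
{'fx': 348.61150809243446, 'fy': 348.61150809243446, 'cx': 277.26407905916574, 'cy': 207.90538191321744, 'hand_eye': array([[ 3.10459228e-04,  9.45739526e-01,  3.24925610e-01,
         8.42292397e-02],
       [ 9.99999049e-01, -7.30204709e-04,  1.16988169e-03,
         1.08980498e-03],
       [ 1.34366557e-03,  3.24924938e-01, -9.45738854e-01,
        -1.20613925e-01],
       [ 0.00000000e+00,  0.00000000e+00,  0.00000000e+00,
         1.00000000e+00]])}
```

View pics/top0.png

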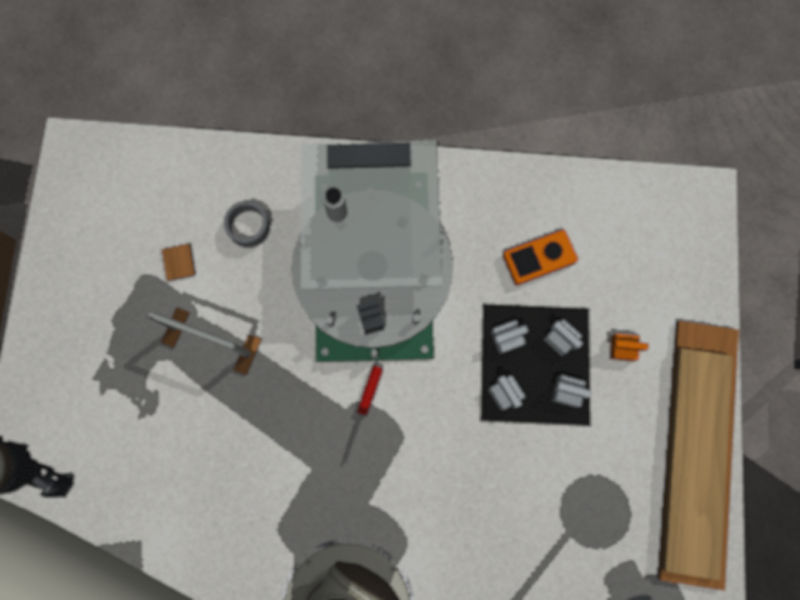

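View pics/side0.png

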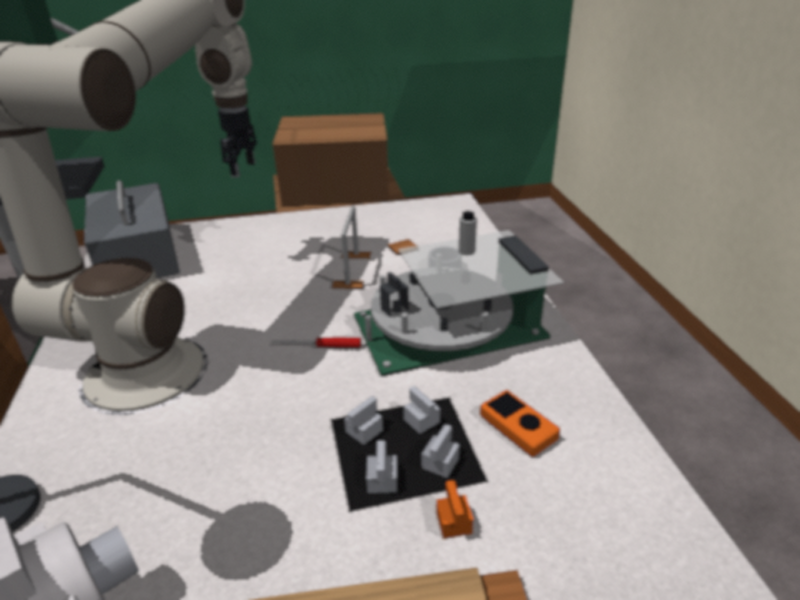

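Top view: four bare grey handles at (510,337), (564,337), (507,392) and (572,392) on the black mat. The orange look-alike is at (627,347) and the orange meter at (540,257), so I'll leave both alone. The cover is at (372,313), the rail runs (150,317)–(248,350), and the front pegs are at (333,318) and (417,316). Next I'll measure from the depth of both views.

```bash
cat > h.py <<'E'
from workcell import *
import cv2,numpy as np
from scipy.spatial.transform import Rotation as R
def cloud(n,d,T=None):
    i=camera_info(n); T=i["cam_to_world"] if T is None else T
    v,u=np.mgrid[:d.shape[0],:d.shape[1]]
    P=np.stack([(u-i["cx"])/i["fx"]*d,-(v-i["cy"])/i["fy"]*d,-d,np.ones_like(d)],-1)
    P=(P@T.T)[...,:3]; P[d==0]=np.nan; return P
def rect(p):
    r=cv2.minAreaRect(p[:,:2].astype(np.float32)*1000); (c,s,a)=r
    if s[0]<s[1]: a+=90
    a=(a+90)%180-90
    return np.round(c,1),np.round(sorted(s),1),round(a,1)
def sel(P,lo,hi): return P[np.all((P>lo)&(P<hi),-1)]
def wristT(o):
    T=np.eye(4); T[:3,:3]=R.from_euler('xyz',o['tcp_rot'],degrees=True).as_matrix(); T[:3,3]=o['ee_pos']
    return T@camera_info("wrist")["hand_eye"]
E
python3 - <<'E'
from h import *
for n in("top","side"):
    d=np.load(f"{n}0_d.npy"); P=cloud(n,d); np.save(n+"P.npy",P)
    print(n,"bench z",np.nanmedian(P[...,2]))
t=np.load("topP.npy"); s=np.load("sideP.npy")
def at(x,y):
    u,v=int(x*.7),int(y*.7); return np.round(t[v-1:v+2,u-1:u+2].reshape(-1,3).mean(0),3)
for k,xy in dict(h1=(510,337),h2=(564,337),h3=(507,392),h4=(572,392),or_=(627,347),cov=(372,300),railL=(152,317),railR=(246,350),pegL=(333,316),pegR=(417,314),tt=(310,305),pointer=(375,353),bolt=(322,352),bolt2=(425,352)).items(): print(k,at(*xy))
for k,P in(("top",t),("side",s)):
    print(k)
    for x,y in [(510,337),(564,337),(507,392),(572,392)]:
        c=at(x,y)
        q=sel(P,[c[0]-.04,c[1]-.04,.055],[c[0]+.04,c[1]+.04,.08])
        print(' h',len(q),len(q)>4 and (rect(q),np.median(q[:,2])))
    c=at(372,300); q=sel(P,[c[0]-.06,c[1]-.05,.142],[c[0]+.06,c[1]+.05,.175]); print(' fin',len(q),rect(q),np.percentile(q[:,2],[10,50,90]))
    a=at(152,317);b=at(246,350);q=sel(P,[min(a[0],b[0])-.05,min(a[1],b[1])-.05,.13],[max(a[0],b[0])+.05,max(a[1],b[1])+.05,.17]); print(' rail',len(q),rect(q),np.percentile(q[:,2],[10,50,90]))
    q=P[...,:][(P[...,2]>.069)&(P[...,2]<.081)&(abs(P[...,1]-.0)<.25)&(P[...,0]>.3)]; print(' tt',len(q),q.min(0),q.max(0), cv2.minEnclosingCircle(q[:,:2].astype(np.float32)))
E
```

```text
top bench z -0.0004678481922337774
side bench z -9.182513009836635e-05
h1 [ 0.537 -0.273  0.067]
h2 [ 0.547 -0.378  0.054]
h3 [ 0.429 -0.272  0.056]
h4 [ 0.439 -0.396  0.061]
or_ [ 0.535 -0.497  0.066]
cov [ 0.578 -0.     0.103]
railL [0.506 0.396 0.154]
railR [0.474 0.244 0.033]
pegL [0.546 0.073 0.08 ]
pegR [ 0.563 -0.087  0.085]
tt [0.565 0.12  0.075]
pointer [ 0.481 -0.013  0.075]
bolt [0.482 0.095 0.015]
bolt2 [ 0.499 -0.111  0.017]
top
 h 121 ((array([ 540.7, -276.1]), array([14.9, 63.2]), -64.7), np.float64(0.06589340314705727))
 h 131 ((array([ 548.8, -385.8]), array([15.9, 63.8]), 50.7), np.float64(0.06536468268152373))
 h 133 ((array([ 429.9, -278.3]), array([14.6, 63.3]), 35.2), np.float64(0.06537552334180008))
 h 131 ((array([ 442.8, -400.4]), array([14.5, 62.4]), 79.2), np.float64(0.06539874345858387))
 fin 736 (array([ 5.784e+02, -2.000e-01]), array([ 99.5, 119.1]), 0.0) [0.15266287 0.15663935 0.16122568]
 rail 312 (array([487. , 320.3]), array([ 13.1, 171.4]), 74.3) [0.15073921 0.15501244 0.15895285]
 tt 3316 [ 0.45931318 -0.15405233  0.06909392] [0.74620375 0.24309103 0.08098949] ((0.6017588973045349, 0.0586731880903244), 0.23312516510486603)
side
 h 129 ((array([ 539.2, -276.2]), array([15.7, 65.2]), -64.7), np.float64(0.06406523572406086))
 h 147 ((array([ 548.1, -385.5]), array([14.8, 65.1]), 50.0), np.float64(0.06427663108833481))
 h 138 ((array([ 429.5, -279.2]), array([16.5, 63.8]), 34.2), np.float64(0.06427194823790833))
 h 134 ((array([ 441.2, -403.1]), array([13.9, 65.1]), 78.0), np.float64(0.06491107999307505))
 fin 331 (array([584.2,  -0.6]), array([100.1, 106.1]), 0.9) [0.15269584 0.15521453 0.15867228]
 rail 99 (array([484.7, 321.6]), array([ 13.5, 172.8]), 74.5) [0.13629269 0.15219937 0.15577834]
 tt 2616 [ 0.45801779 -0.1545227   0.06904045] [0.87609479 0.24503386 0.08098416] ((0.6660443544387817, 0.09788837283849716), 0.25415536761283875)
```

```bash
python3 - <<'E'
from h import *
from scipy.optimize import least_squares
for n in("top","side"):
    P=np.load(n+"P.npy"); print(n)
    q=sel(P,[.45,-.2,.071],[.85,.2,.079])
    # outer edge of disk: robust: boundary pts by angle about guess, max radius
    c=np.array([.645,0.0])
    for it in range(6):
        d=q[:,:2]-c; r=np.hypot(*d.T); a=np.degrees(np.arctan2(d[:,1],d[:,0]))%360
        E=[]
        for k in range(100,260,4):
            m=(a>=k)&(a<k+4)&(r<.175)
            if m.sum()>3: i=np.argmax(np.where(m,r,0)); E.append(q[i,:2])
        E=np.array(E); f=least_squares(lambda p:np.hypot(*(E-p).T)-.159,c,loss='soft_l1',f_scale=.002); c=f.x
    print(' centre',c.round(4),'res',np.sort(abs(f.fun)*1000).round(1)[[0,len(E)//2,-1]],len(E))
    g=sel(P,[.5,-.2,.150],[.95,.2,.162]); 
    # guard front edge: min x per y-bin
    L=[]
    for y in np.arange(-.12,.12,.01):
        m=g[(g[:,1]>y)&(g[:,1]<y+.01)]
        if len(m): L.append(m[np.argmin(m[:,0])])
    L=np.array(L); print(' edge'); print(L.round(3).tolist())
    f=sel(P,[.5,-.05,.157],[.595,.05,.172]); print(' fin',len(f),rect(f),np.median(f[:,2]))
    p=sel(P,[.5,-.16,.108],[.7,.16,.125]); p=p[(abs(p[:,1])>.05)]; print(' pegs',[(s,len(z),z.mean(0).round(4)) for s,z in(('L',p[p[:,1]>0]),('R',p[p[:,1]<0])) if len(z)])
T=cv2.resize(np.load("top0_p.npy")[180:270,195:325,::-1],None,fx=6,fy=6,interpolation=cv2.INTER_CUBIC); cv2.imwrite("pics/crop1.png",T)
E
```

```text
top
 centre [0.6522 0.005 ] res [ 0.   0.4 15.8] 40
 edge
[[0.606, -0.115, 0.158], [0.605, -0.105, 0.159], [0.602, -0.092, 0.154], [0.602, -0.087, 0.155], [0.6, -0.074, 0.156], [0.599, -0.061, 0.158], [0.597, -0.053, 0.161], [0.597, -0.042, 0.157], [0.597, -0.032, 0.154], [0.545, -0.02, 0.157], [0.542, -0.01, 0.156], [0.538, -0.0, 0.159], [0.535, 0.008, 0.157], [0.533, 0.015, 0.162], [0.589, 0.028, 0.156], [0.589, 0.039, 0.154], [0.587, 0.046, 0.159], [0.586, 0.057, 0.159], [0.586, 0.07, 0.158], [0.585, 0.072, 0.16], [0.585, 0.083, 0.158], [0.583, 0.096, 0.159], [0.581, 0.11, 0.153], [0.579, 0.12, 0.155]]
 fin 87 (array([564. ,  11.4]), array([61.8, 76.1]), 89.8) 0.16286438451339613
 pegs [('L', 28, array([0.557 , 0.0876, 0.1186])), ('R', 23, array([ 0.5476, -0.0887,  0.1187]))]
side
 centre [0.6512 0.0043] res [ 0.   0.5 79.1] 39
 edge
[[0.604, -0.112, 0.154], [0.603, -0.105, 0.154], [0.602, -0.094, 0.153], [0.601, -0.088, 0.153], [0.599, -0.071, 0.154], [0.598, -0.06, 0.154], [0.597, -0.053, 0.153], [0.596, -0.045, 0.155], [0.596, -0.031, 0.154], [0.545, -0.022, 0.16], [0.543, -0.019, 0.161], [0.536, -0.003, 0.154], [0.535, 0.004, 0.153], [0.531, 0.018, 0.153], [0.541, 0.021, 0.16], [0.588, 0.032, 0.155], [0.586, 0.041, 0.153], [0.586, 0.052, 0.158], [0.584, 0.061, 0.154], [0.583, 0.073, 0.154], [0.582, 0.084, 0.156], [0.581, 0.092, 0.156], [0.58, 0.103, 0.154], [0.578, 0.111, 0.157]]
 fin 35 (array([565.8,   3.7]), array([44.3, 61. ]), 12.5) 0.16149557697436512
 pegs [('L', 18, array([0.528 , 0.0737, 0.1161])), ('R', 25, array([ 0.5459, -0.091 ,  0.1167]))]
```

View pics/crop1.png

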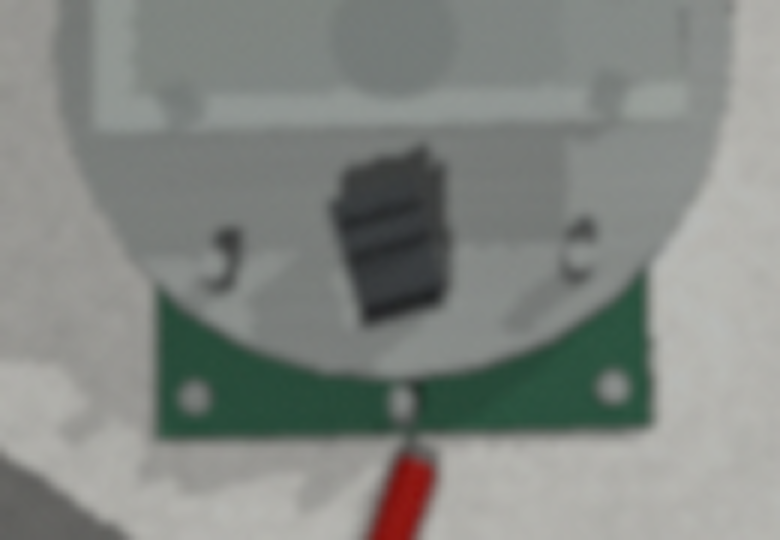

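The machine centre is about (0.652, 0.0045) with a yaw of about 6.5°, and the peg positions agree with that. The rail middle is about (0.486, 0.321), running along 74.4°. Next I'll move to a wrist look above the cover.

>>> servo_tool:
  rows:
    - {"offset":[-0.33,-0.21,0],"yaw":0,"claw":0}
    - {"offset":[-0.66,-0.42,0],"yaw":0,"claw":0}
    - {"offset":[-1,-0.64,-0.2],"yaw":0,"claw":0}

```text
time: 0.48
ee_pos: [0.299, 0.3945, 0.2718]
tcp_rot: [-179.8, -0.0, 154.6]
wrist_force: [1.3, 0.3, 0.6]
opening: 0.0848
grasp_force: 0.0
```

>>> servo_tool:
  rows:
    - {"offset":[-0.33,-0.21,0],"yaw":0,"claw":0}
    - {"offset":[-0.66,-0.42,0],"yaw":0,"claw":0}
    - {"offset":[-1,-0.64,-0.2],"yaw":0,"claw":0}

```text
time: 0.85
ee_pos: [0.3619, 0.2938, 0.2921]
tcp_rot: [-179.9, -0.1, 154.6]
wrist_force: [0.4, -0.6, 0.4]
opening: 0.0849
grasp_force: 0.0
```

>>> servo_tool:
  rows:
    - {"offset":[-0.33,-0.21,0],"yaw":0,"claw":0}
    - {"offset":[-0.66,-0.42,0],"yaw":0,"claw":0}
    - {"offset":[-1,-0.64,0],"yaw":0,"claw":0}

```text
time: 1.23
ee_pos: [0.4251, 0.1933, 0.2931]
tcp_rot: [-180.0, -0.0, 154.6]
wrist_force: [1.0, 0.6, 0.8]
opening: 0.0855
grasp_force: 0.0
```

>>> servo_tool:
  rows:
    - {"offset":[-0.33,-0.21,0],"yaw":0,"claw":0}
    - {"offset":[-0.66,-0.42,0],"yaw":0,"claw":0}
    - {"offset":[-1,-0.64,0],"yaw":0,"claw":0}

```text
time: 1.6
ee_pos: [0.488, 0.0926, 0.293]
tcp_rot: [-180.0, -0.0, 154.6]
wrist_force: [0.1, 0.0, -0.2]
opening: 0.085
grasp_force: 0.0
```

>>> servo_tool:
  rows:
    - {"offset":[-0.33,-0.21,0],"yaw":0,"claw":0}
    - {"offset":[-0.66,-0.42,0],"yaw":0,"claw":0}
    - {"offset":[-1,-0.64,0],"yaw":0,"claw":0}
    - {"offset":[-1,-0.64,0],"yaw":0.06,"claw":0.5}
    - {"offset":[-1,-0.64,0],"yaw":0.12,"claw":0.5}
    - {"offset":[-1,-0.64,0],"yaw":0.18,"claw":0.5}
    - {"offset":[-1,-0.64,0],"yaw":0.24,"claw":0.5}
    - {"offset":[-1,-0.64,0],"yaw":0.3,"claw":0.5}
    - {"offset":[-1,-0.64,0],"yaw":0.3,"claw":0.5}
    - {"offset":[-1,-0.64,0],"yaw":0.3,"claw":0.5}

```text
time: 2.85
ee_pos: [0.5503, -0.007, 0.2931]
tcp_rot: [-180.0, -0.0, 100.8]
wrist_force: [0.4, -0.5, 0.5]
opening: 0.0428
grasp_force: 0.0
```

```bash
python3 - <<'E'
from h import *
o=get_obs(); p,d=camera("wrist"); print(o['time'],o['ee_pos'],o['tcp_rot'],o['opening'],o['q'].round(1))
P=cloud("wrist",d,wristT(o)); np.save("w1P.npy",P); np.save("w1p.npy",p)
cv2.imwrite("pics/w1.png",p[:,:,::-1])
f=sel(P,[.5,-.05,.158],[.582,.05,.175]); print('fin',len(f),rect(f),np.median(f[:,2]),f[:,:2].mean(0))
f=sel(P,[.5,-.05,.131],[.582,.05,.175]); print('cover',len(f),rect(f))
q=sel(P,[.45,-.2,.10],[.6,.2,.125]); 
for s in(1,-1):
    k=q[(q[:,1]*s>.05)]; print('peg',len(k),k.mean(0) if len(k) else 0, np.percentile(k[:,2],90) if len(k) else 0)
import workcell; print([n for n in dir(workcell) if not n.startswith('_')])
E
```

```text
2.85 [ 0.55029631 -0.00697266  0.29309133] [-1.79980342e+02 -3.60271458e-03  1.00802102e+02] 0.04284344894864428 [-0.7  6.2 15.8 99.7 -0.  78.5]
fin 711 (array([544.1,   0.6]), array([10.1, 40.4]), -69.0) 0.1629648166997582 [0.54385636 0.00153882]
cover 3057 (array([5.441e+02, 4.000e-01]), array([40.9, 50. ]), 21.2)
peg 244 [0.53103733 0.07740938 0.11986448] 0.12093840825560367
peg 270 [ 0.54845363 -0.08347146  0.11533848] 0.12039082063178
['PlanningError', 'camera', 'camera_info', 'get_obs', 'job_done', 'tip_extent']
```

```bash
python3 -c "
from h import *
import workcell;t=workcell.tip_extent;print(t if not callable(t) else t())
p=np.load('w1p.npy');print(cv2.imwrite('pics/w1c.png',cv2.resize(p[60:360,60:500,::-1],None,fx=1.7,fy=1.7)))"
```

```text
0.022
True
```

View pics/w1c.png

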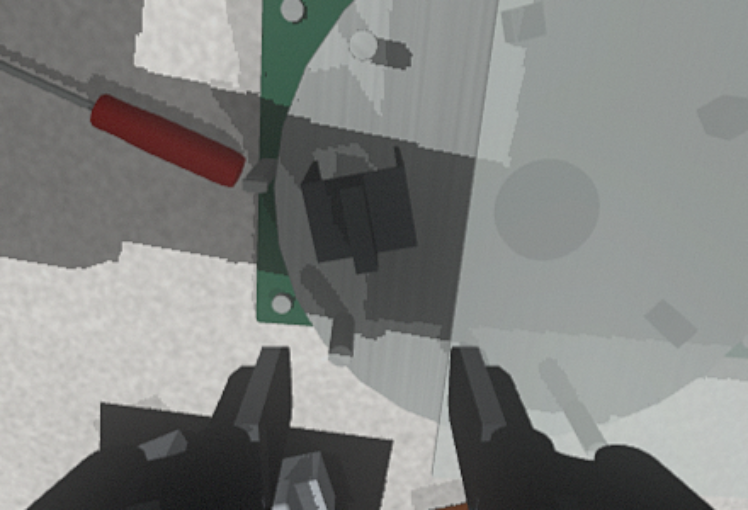

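The crop shows the dark cover with its fin at about (360,230), in front of the guard. The fin centre is (0.544, 0.0005), along 111°. Now I'll grasp it.

>>> servo_tool:
  rows:
    - {"offset":[0.085,-0.047,0.2],"yaw":-0.057,"claw":0.5}
    - {"offset":[0.085,-0.047,0.5],"yaw":-0.057,"claw":0.5}
    - {"offset":[0.085,-0.047,0.8],"yaw":-0.057,"claw":0.5}
    - {"offset":[0.085,-0.047,0.9],"yaw":-0.057,"claw":0.5}
    - {"offset":[0.085,-0.047,0.9],"yaw":-0.057,"claw":0.5}

```text
time: 3.52
ee_pos: [0.544, 0.0005, 0.2034]
tcp_rot: [-180.0, -0.0, 110.9]
wrist_force: [-0.6, 0.2, 1.0]
opening: 0.0427
grasp_force: 0.0
```

>>> servo_tool:
  rows:
    - {"offset":[0,0,0.2],"yaw":0,"claw":0.5}
    - {"offset":[0,0,0.38],"yaw":0,"claw":0.5}
    - {"offset":[0,0,0.38],"yaw":0,"claw":0.7}
    - {"offset":[0,0,0.38],"yaw":0,"claw":1}
    - {"offset":[0,0,0.38],"yaw":0,"claw":1}
    - {"offset":[0,0,0.38],"yaw":0,"claw":1}
    - {"offset":[0,0,0.38],"yaw":0,"claw":1}
  squeeze: 40

```text
time: 4.4
ee_pos: [0.5443, 0.0005, 0.166]
tcp_rot: [179.9, 0.0, 110.8]
wrist_force: [-0.9, 0.1, 4.2]
opening: 0.0091
grasp_force: 43.7
```

>>> servo_tool:
  rows:
    - {"offset":[0,0,-0.15],"yaw":0,"claw":1}
    - {"offset":[0,0,-0.4],"yaw":0,"claw":1}
    - {"offset":[0,0,-0.7],"yaw":0,"claw":1}
    - {"offset":[0,0,-1],"yaw":0,"claw":1}
    - {"offset":[0,0,-1],"yaw":0,"claw":1}

```text
time: 5.03
ee_pos: [0.5449, 0.0005, 0.2682]
tcp_rot: [179.8, 0.1, 110.8]
wrist_force: [0.6, -0.2, -1.9]
opening: 0.0089
grasp_force: 43.0
```

>>> servo_tool:
  rows:
    - {"offset":[0.2,0.04,-0.1],"yaw":0,"claw":1}
    - {"offset":[0.5,0.1,-0.1],"yaw":0,"claw":1}
    - {"offset":[0.8,0.15,-0.1],"yaw":0,"claw":1}

```text
time: 5.4
ee_pos: [0.5291, 0.0822, 0.2747]
tcp_rot: [-179.9, -0.0, 110.8]
wrist_force: [0.3, 0.3, -2.6]
opening: 0.0087
grasp_force: 42.9
```

>>> servo_tool:
  rows:
    - {"offset":[0.3,0.05,0],"yaw":0,"claw":1}
    - {"offset":[0.6,0.1,0],"yaw":0,"claw":1}
    - {"offset":[0.8,0.15,0],"yaw":0,"claw":1}

```text
time: 5.78
ee_pos: [0.5142, 0.1627, 0.2747]
tcp_rot: [-179.9, -0.0, 110.9]
wrist_force: [-0.2, -0.6, -1.3]
opening: 0.0094
grasp_force: 42.9
```

>>> servo_tool:
  rows:
    - {"offset":[0.3,0.05,0],"yaw":0,"claw":1}
    - {"offset":[0.6,0.1,0],"yaw":0,"claw":1}
    - {"offset":[0.8,0.15,0],"yaw":0,"claw":1}

```text
time: 6.15
ee_pos: [0.4999, 0.2426, 0.2748]
tcp_rot: [-179.9, -0.0, 110.9]
wrist_force: [0.5, -0.1, -2.0]
opening: 0.009
grasp_force: 42.9
```

>>> servo_tool:
  rows:
    - {"offset":[0.3,0.05,0],"yaw":0.05,"claw":1}
    - {"offset":[0.6,0.1,0],"yaw":0.1,"claw":1}
    - {"offset":[0.8,0.15,0],"yaw":0.15,"claw":1}
    - {"offset":[0.8,0.15,0],"yaw":0.203,"claw":1}
    - {"offset":[0.8,0.15,0],"yaw":0.203,"claw":1}
    - {"offset":[0.8,0.15,0],"yaw":0.203,"claw":1}

```text
time: 6.9
ee_pos: [0.4863, 0.3209, 0.2751]
tcp_rot: [-180.0, 0.0, 74.5]
wrist_force: [0.0, 1.0, -1.8]
opening: 0.0092
grasp_force: 42.9
```

```bash
python3 - <<'E'
from h import *
o=get_obs(); p,d=camera("wrist"); print(o['time'],o['ee_pos'],o['tcp_rot'],o['opening'],o['q'].round(1),o['wrist_force'])
P=cloud("wrist",d,wristT(o)); cv2.imwrite("pics/w2.png",p[:,:,::-1])
q=sel(P,[.4,.2,.145],[.57,.43,.162]); print('rail',len(q),rect(q),np.percentile(q[:,2],[5,50,95]))
p,d=camera("side"); P=cloud("side",d); q=sel(P,[.4,.2,.145],[.57,.43,.16]); print('rail side',len(q),rect(q),np.percentile(q[:,2],[5,50,95]))
E
```

```text
6.9 [0.486317   0.32089999 0.27514881] [-1.79986411e+02  1.79440678e-02  7.44913546e+01] 0.009238639238418058 [ 33.4  10.2  18.3  98.1  -0.  138.9] [ 0.02356157  0.97096237 -1.84464597]
rail 2608 (array([496.7, 355. ]), array([ 13.4, 108.2]), 74.5) [0.15085075 0.15491866 0.15658796]
rail side 75 (array([484.6, 319.8]), array([ 12.6, 168.3]), 74.1) [0.14798242 0.15330504 0.15646472]
```

View pics/w2.png

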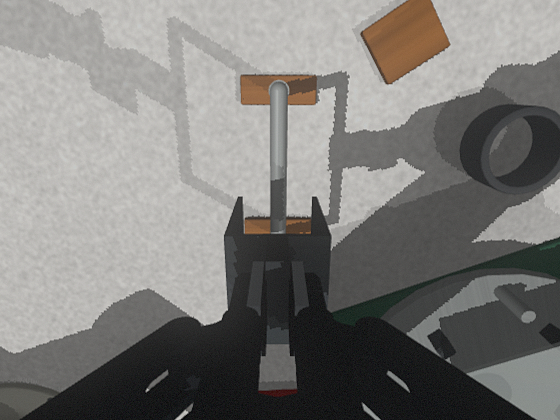

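The wrist view shows the rail (col 278) centred between the cover's legs (235 and 322). I'll lower and release.

>>> servo_tool:
  rows:
    - {"offset":[0,0,0.2],"yaw":0,"claw":1}
    - {"offset":[0,0,0.45],"yaw":0,"claw":1}
    - {"offset":[0,0,0.7],"yaw":0,"claw":1}
    - {"offset":[0,0,0.8],"yaw":0,"claw":1}
    - {"offset":[0,0,0.85],"yaw":0,"claw":1}
    - {"offset":[0,0,0.87],"yaw":0,"claw":1}
    - {"offset":[0,0,0.87],"yaw":0,"claw":1}

```text
time: 7.88
ee_pos: [0.4866, 0.3211, 0.189]
tcp_rot: [180.0, -0.0, 74.3]
wrist_force: [-1.5, 0.5, -0.7]
opening: 0.0089
grasp_force: 42.9
```

>>> servo_tool:
  rows:
    - {"offset":[0,0,0.01],"yaw":0,"claw":1}
    - {"offset":[0,0,0.01],"yaw":0,"claw":0.8}
    - {"offset":[0,0,0.01],"yaw":0,"claw":0.6}
    - {"offset":[0,0,0.01],"yaw":0,"claw":0.5}
    - {"offset":[0,0,0.01],"yaw":0,"claw":0.4}
    - {"offset":[0,0,-0.2],"yaw":0,"claw":0.4}
    - {"offset":[0,0,-0.5],"yaw":0,"claw":0.4}
    - {"offset":[0,0,-0.8],"yaw":0,"claw":0.3}
    - {"offset":[0,0,-1],"yaw":0,"claw":0.2}

```text
time: 9.0
ee_pos: [0.4865, 0.321, 0.2899]
tcp_rot: [179.9, -0.1, 74.3]
wrist_force: [-0.6, 0.3, 0.9]
opening: 0.0684
grasp_force: 0.0
```

```bash
cat > look.py <<'E'
from h import *
def cover():
    p,d=camera("side"); P=cloud("side",d); q=sel(P,[.4,.24,.163],[.57,.40,.20]); print('cover top side',len(q),rect(q) if len(q)>3 else '',np.percentile(q[:,2],[5,50,95]) if len(q) else '')
def handles():
    for n in("top","side"):
        p,d=camera(n); P=cloud(n,d); m=sel(P,[.36,-.46,.055],[.62,-.2,.075])
        g=np.zeros((270,270),np.uint8); ij=((m[:,:2]-[.36,-.46])*1000).astype(int); g[ij[:,0],ij[:,1]]=1
        k,l=cv2.connectedComponents(cv2.dilate(g,np.ones((7,7))))
        lab=l[ij[:,0],ij[:,1]]
        for j in range(1,k):
            z=m[lab==j]
            if len(z)>30: print(n,len(z),rect(z),round(np.median(z[:,2]),4))
E
python3 - <<'E'
from look import *
o=get_obs(); print(o['time'],o['ee_pos'],o['opening'])
cover(); handles()
p,d=camera("wrist"); cv2.imwrite("pics/w3.png",p[:,:,::-1])
E
```

```text
9.0 [0.48654634 0.32102395 0.2898986 ] 0.06842375794558558
cover top side 35 (array([483.5, 315.3]), array([10.4, 42.5]), 73.8) [0.16457713 0.17791587 0.18428861]
top 131 (array([ 430.1, -278.4]), array([15. , 63.1]), 35.3) 0.066
top 132 (array([ 442.6, -401.3]), array([14.7, 63.9]), 80.0) 0.0662
top 131 (array([ 548.7, -385.3]), array([15.6, 63.5]), 50.5) 0.0656
top 121 (array([ 540.3, -275.8]), array([14.3, 63.8]), -65.3) 0.0658
side 142 (array([ 428.9, -279.2]), array([16.8, 64.7]), 37.2) 0.0639
side 134 (array([ 441.1, -402.9]), array([12.3, 65.5]), 80.0) 0.0648
side 129 (array([ 540.1, -277.1]), array([14.8, 63.9]), -64.9) 0.0643
side 142 (array([ 547.3, -385.8]), array([15.5, 65.9]), 50.3) 0.0643
```

View pics/w3.png

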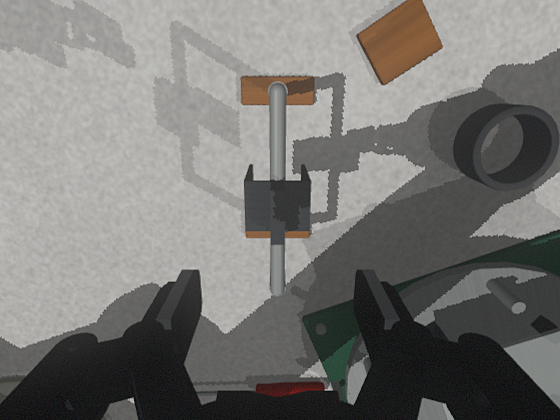

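The cover hangs squarely on the rail. Next is handle A at (0.540, −0.276), bar at 115°.

>>> servo_tool:
  rows:
    - {"offset":[-0.3,0.11,0],"yaw":0,"claw":0.4}
    - {"offset":[-0.62,0.23,0],"yaw":0,"claw":0.4}
    - {"offset":[-0.935,0.355,0],"yaw":0,"claw":0.4}

```text
time: 9.57
ee_pos: [0.4949, 0.2203, 0.2867]
tcp_rot: [-179.9, 0.1, 74.3]
wrist_force: [0.5, 0.5, -0.3]
opening: 0.0515
grasp_force: 0.0
```

>>> servo_tool:
  rows:
    - {"offset":[-0.3,0.11,0],"yaw":0,"claw":0.4}
    - {"offset":[-0.62,0.23,0],"yaw":0,"claw":0.4}
    - {"offset":[-0.935,0.355,0],"yaw":0,"claw":0.4}

```text
time: 9.95
ee_pos: [0.5038, 0.1206, 0.2868]
tcp_rot: [-179.9, 0.1, 74.3]
wrist_force: [-0.1, -0.3, -0.1]
opening: 0.0515
grasp_force: 0.0
```

>>> servo_tool:
  rows:
    - {"offset":[-0.3,0.11,0],"yaw":0,"claw":0.4}
    - {"offset":[-0.62,0.23,0],"yaw":0,"claw":0.4}
    - {"offset":[-0.935,0.355,0],"yaw":0,"claw":0.4}

```text
time: 10.32
ee_pos: [0.5126, 0.021, 0.2868]
tcp_rot: [-179.9, 0.0, 74.3]
wrist_force: [0.5, -0.1, 0.2]
opening: 0.0513
grasp_force: 0.0
```

>>> servo_tool:
  rows:
    - {"offset":[-0.3,0.11,0],"yaw":0,"claw":0.4}
    - {"offset":[-0.62,0.23,0],"yaw":0,"claw":0.4}
    - {"offset":[-0.935,0.355,0],"yaw":0,"claw":0.4}

```text
time: 10.7
ee_pos: [0.5215, -0.0786, 0.2868]
tcp_rot: [-179.9, 0.0, 74.3]
wrist_force: [0.1, 0.5, -0.1]
opening: 0.0514
grasp_force: 0.0
```

>>> servo_tool:
  rows:
    - {"offset":[-0.3,0.11,0],"yaw":0,"claw":0.4}
    - {"offset":[-0.62,0.23,0],"yaw":0,"claw":0.4}
    - {"offset":[-0.935,0.355,0],"yaw":0,"claw":0.4}

```text
time: 11.08
ee_pos: [0.5304, -0.1782, 0.2867]
tcp_rot: [-179.9, -0.0, 74.3]
wrist_force: [0.8, 0.2, -0.6]
opening: 0.0513
grasp_force: 0.0
```

>>> servo_tool:
  rows:
    - {"offset":[-0.3,0.11,0.1],"yaw":-0.05,"claw":0.4}
    - {"offset":[-0.62,0.23,0.3],"yaw":-0.1,"claw":0.4}
    - {"offset":[-0.935,0.355,0.45],"yaw":-0.15,"claw":0.4}
    - {"offset":[-0.935,0.355,0.45],"yaw":-0.2,"claw":0.4}
    - {"offset":[-0.935,0.355,0.45],"yaw":-0.226,"claw":0.4}
    - {"offset":[-0.935,0.355,0.45],"yaw":-0.226,"claw":0.4}
    - {"offset":[-0.935,0.355,0.45],"yaw":-0.226,"claw":0.4}

```text
time: 11.95
ee_pos: [0.5394, -0.2766, 0.2426]
tcp_rot: [-180.0, -0.0, 114.9]
wrist_force: [0.6, -0.6, 0.8]
opening: 0.0512
grasp_force: 0.0
```

```bash
cat >> look.py <<'E'
def wlook(pic=None):
    o=get_obs(); p,d=camera("wrist"); P=cloud("wrist",d,wristT(o)); print(o['time'],o['ee_pos'].round(4),o['tcp_rot'].round(1),round(o['opening'],4),o['q'].round(0))
    if pic: cv2.imwrite(pic,p[:,:,::-1])
    return o,P
def whandle(x,y,pic=None):
    o,P=wlook(pic); q=sel(P,[x-.045,y-.045,.058],[x+.045,y+.045,.075])
    c,s,a=rect(q); print(len(q),c,s,a,np.median(q[:,2]))
    th=np.radians(o['tcp_rot'][2]); dv=c/1000-o['ee_pos'][:2]
    print('offset x,y (frac):',(dv@[np.cos(th),np.sin(th)]*10).round(3),(dv@[np.sin(th),-np.cos(th)]*10).round(3),'yaw:',round(((np.degrees(th)-a+90)%180-90)/180,3))
E
python3 -c "
from look import *
whandle(.540,-.276,'pics/w4.png')"
```

```text
11.95 [ 0.5394 -0.2766  0.2426] [-180.    -0.   114.9] 0.0512 [-27.  13.  18.  95.  -0.  38.]
1065 [ 541.2 -273.8] [14.  63.5] -64.5 0.0656783919087447
offset x,y (frac): 0.018 0.028 yaw: -0.003
```

View pics/w4.png

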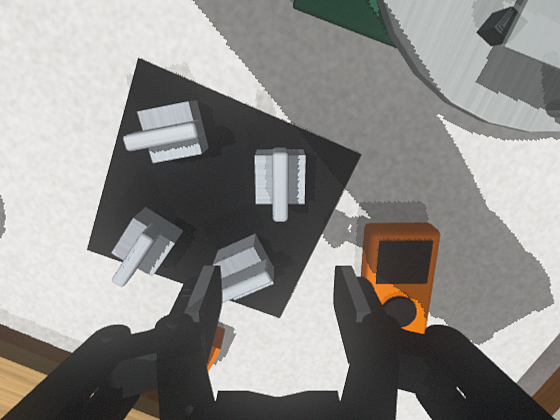

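The view shows the grey handle's bar at (280,185), isolated. The orange look-alike is at (215,340), off the mat. I'll grasp this one.

>>> servo_tool:
  rows:
    - {"offset":[0.02,0.028,0.25],"yaw":-0.003,"claw":0.4}
    - {"offset":[0.02,0.028,0.6],"yaw":-0.003,"claw":0.4}
    - {"offset":[0.02,0.028,0.9],"yaw":-0.003,"claw":0.4}

```text
time: 12.38
ee_pos: [0.5412, -0.2735, 0.152]
tcp_rot: [-180.0, -0.0, 115.5]
wrist_force: [0.1, 0.1, 0.7]
opening: 0.0512
grasp_force: 0.0
```

>>> servo_tool:
  rows:
    - {"offset":[0,0,0.3],"yaw":0,"claw":0.4}
    - {"offset":[0,0,0.6],"yaw":0,"claw":0.4}
    - {"offset":[0,0,0.8],"yaw":0,"claw":0.4}
    - {"offset":[0,0,0.895],"yaw":0,"claw":0.5}
    - {"offset":[0,0,0.895],"yaw":0,"claw":0.6}
    - {"offset":[0,0,0.895],"yaw":0,"claw":1}
    - {"offset":[0,0,0.895],"yaw":0,"claw":1}
    - {"offset":[0,0,0.895],"yaw":0,"claw":1}
    - {"offset":[0,0,0.895],"yaw":0,"claw":1}
  squeeze: 60

```text
time: 13.5
ee_pos: [0.5417, -0.274, 0.0648]
tcp_rot: [179.9, 0.1, 115.5]
wrist_force: [-0.3, -0.4, 6.5]
opening: 0.0127
grasp_force: 62.0
```

>>> servo_tool:
  rows:
    - {"offset":[0,0,-0.1],"yaw":0,"claw":1}
    - {"offset":[0,0,-0.4],"yaw":0,"claw":1}
    - {"offset":[0,0,-0.7],"yaw":0,"claw":1}
    - {"offset":[0,0,-1],"yaw":0,"claw":1}

```text
time: 14.0
ee_pos: [0.5411, -0.2737, 0.165]
tcp_rot: [-180.0, -0.0, 115.5]
wrist_force: [-0.0, -0.4, -0.9]
opening: 0.0125
grasp_force: 60.9
```

>>> servo_tool:
  rows:
    - {"offset":[0,0,-0.3],"yaw":0,"claw":1}
    - {"offset":[0,0,-0.55],"yaw":0.05,"claw":1}
    - {"offset":[0,0,-0.55],"yaw":0.1,"claw":1}
    - {"offset":[0,0,-0.55],"yaw":0.1,"claw":1}
    - {"offset":[0,0,-0.55],"yaw":0.1,"claw":1}

```text
time: 14.62
ee_pos: [0.5411, -0.2737, 0.2184]
tcp_rot: [-180.0, -0.0, 97.7]
wrist_force: [-0.1, -0.2, -0.8]
opening: 0.013
grasp_force: 61.0
```

>>> servo_tool:
  rows:
    - {"offset":[0.25,0.04,0],"yaw":0.007,"claw":1}
    - {"offset":[0.5,0.08,0],"yaw":0.007,"claw":1}
    - {"offset":[0.8,0.13,0],"yaw":0.007,"claw":1}

```text
time: 15.0
ee_pos: [0.5434, -0.1921, 0.2183]
tcp_rot: [-180.0, -0.0, 96.4]
wrist_force: [0.2, 0.4, -0.9]
opening: 0.013
grasp_force: 60.9
```

>>> servo_tool:
  rows:
    - {"offset":[0.3,0.05,0],"yaw":0,"claw":1}
    - {"offset":[0.6,0.1,0],"yaw":0,"claw":1}
    - {"offset":[0.8,0.12,0],"yaw":0,"claw":1}
    - {"offset":[0.8,0.12,0],"yaw":0,"claw":1}
    - {"offset":[0.8,0.12,0],"yaw":0,"claw":1}

```text
time: 15.62
ee_pos: [0.5469, -0.1124, 0.2187]
tcp_rot: [-180.0, 0.0, 96.3]
wrist_force: [-1.2, 0.2, -1.0]
opening: 0.0132
grasp_force: 60.9
```

```bash
cat >> look.py <<'E'
def spindle(pic=None):
    o,P=wlook(pic); q=sel(P,[.51,-.045,.096],[.585,.03,.108]); print('spindle',len(q),rect(q) if len(q)>4 else '',q.mean(0) if len(q) else '')
    c=rect(q)[0]; th=np.radians(o['tcp_rot'][2]); dv=c/1000-o['ee_pos'][:2]
    print('offset x,y (frac):',(dv@[np.cos(th),np.sin(th)]*10).round(3),(dv@[np.sin(th),-np.cos(th)]*10).round(3))
    for s in(1,-1):
        k=sel(P,[.48,-.15,.117],[.59,.15,.124]); k=k[k[:,1]*s>.05]
        if len(k)>4: print('peg',len(k),rect(k))
    q=sel(P,[.45,-.14,.126],[.58,-.02,.2]); 
E
python3 -c "
from look import *
spindle('pics/w5.png')"
```

```text
15.625 [ 0.5469 -0.1124  0.2187] [-180.     0.    96.3] 0.0132 [-12.   6.   7.  91.  -0.  72.]
spindle 673 (array([548.3,  -3.8]), array([15.5, 15.8]), -83.3) [ 0.54805088 -0.00377716  0.0998063 ]
offset x,y (frac): 1.078 0.133
peg 348 (array([548.5, -86.1]), array([13.1, 13.5]), -83.7)
```

View pics/w5.png

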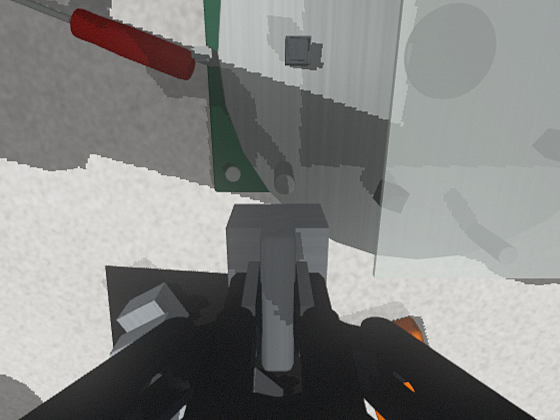

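Spindle top is at image (297,50), squared at 6.7°. Next I'll align and lower until just past the bevel.

>>> servo_tool:
  rows:
    - {"offset":[0.25,0.06,0],"yaw":-0.002,"claw":1}
    - {"offset":[0.5,0.13,0],"yaw":-0.002,"claw":1}
    - {"offset":[0.7,0.13,0],"yaw":-0.002,"claw":1}

```text
time: 16.05
ee_pos: [0.5523, -0.0408, 0.2185]
tcp_rot: [-180.0, 0.0, 96.6]
wrist_force: [0.5, 0.2, -1.6]
opening: 0.0129
grasp_force: 61.0
```

>>> servo_tool:
  rows:
    - {"offset":[0.2,0,0],"yaw":0,"claw":1}
    - {"offset":[0.378,0,0],"yaw":0,"claw":1}
    - {"offset":[0.378,0,0],"yaw":0,"claw":1}
    - {"offset":[0.378,0,0.15],"yaw":0,"claw":1}
    - {"offset":[0.378,0,0.35],"yaw":0,"claw":1}
    - {"offset":[0.378,0,0.5],"yaw":0,"claw":1}
    - {"offset":[0.378,0,0.5],"yaw":0,"claw":1}
    - {"offset":[0.378,0,0.53],"yaw":0,"claw":1}
    - {"offset":[0.378,0,0.56],"yaw":0,"claw":1}
    - {"offset":[0.378,0,0.58],"yaw":0,"claw":1}
    - {"offset":[0.378,0,0.58],"yaw":0,"claw":1}

```text
time: 17.42
ee_pos: [0.5479, -0.0034, 0.1608]
tcp_rot: [180.0, 0.0, 96.6]
wrist_force: [-0.0, 0.4, -0.8]
opening: 0.0131
grasp_force: 60.9
```

>>> servo_tool:
  rows:
    - {"offset":[0,0,0.06],"yaw":0,"claw":1}
    - {"offset":[0,0,0.12],"yaw":0,"claw":1}
    - {"offset":[0,0,0.17],"yaw":0,"claw":1}
    - {"offset":[0,0,0.2],"yaw":0,"claw":1}
    - {"offset":[0,0,0.22],"yaw":0,"claw":1}
    - {"offset":[0,0,0.22],"yaw":0,"claw":1}

```text
time: 18.18
ee_pos: [0.5478, -0.0034, 0.1398]
tcp_rot: [180.0, 0.0, 96.6]
wrist_force: [-3.5, -0.9, 6.0]
opening: 0.0131
grasp_force: 62.0
```

Seated. I'll release, go behind the left peg, and check before pulling.

>>> servo_tool:
  rows:
    - {"offset":[0,0,0],"yaw":0,"claw":0.8}
    - {"offset":[0,0,0],"yaw":0,"claw":0.6}
    - {"offset":[0,0,0],"yaw":0,"claw":0.55}
    - {"offset":[0,0,0],"yaw":0,"claw":0.55}
    - {"offset":[0,0,-0.2],"yaw":0,"claw":0.55}
    - {"offset":[0,0,-0.45],"yaw":0,"claw":0.55}
    - {"offset":[0,0,-0.7],"yaw":0,"claw":0.6}
    - {"offset":[0,0,-0.7],"yaw":0,"claw":0.6}

```text
time: 19.18
ee_pos: [0.5487, -0.0034, 0.2107]
tcp_rot: [179.8, 0.0, 96.6]
wrist_force: [-0.3, 0.3, -0.3]
opening: 0.0342
grasp_force: 0.0
```

>>> servo_tool:
  rows:
    - {"offset":[0.3,-0.03,0],"yaw":0,"claw":0.8}
    - {"offset":[0.65,-0.05,0],"yaw":0,"claw":1}
    - {"offset":[1,-0.08,0],"yaw":0,"claw":1}

```text
time: 19.55
ee_pos: [0.528, 0.0959, 0.2076]
tcp_rot: [-179.9, 0.0, 96.6]
wrist_force: [0.2, -0.1, 0.2]
opening: 0.0002
grasp_force: 0.0
```

>>> servo_tool:
  rows:
    - {"offset":[0.08,0,0],"yaw":0,"claw":1}
    - {"offset":[0.08,0,0.3],"yaw":0,"claw":1}
    - {"offset":[0.08,0,0.6],"yaw":0,"claw":1}
    - {"offset":[0.08,0,0.85],"yaw":0,"claw":1}
    - {"offset":[0.08,0,0.97],"yaw":0,"claw":1}
    - {"offset":[0.08,0,0.97],"yaw":0,"claw":1}

```text
time: 20.3
ee_pos: [0.5272, 0.1026, 0.1111]
tcp_rot: [-179.9, 0.0, 96.6]
wrist_force: [-0.2, 0.3, 1.3]
opening: 0.0002
grasp_force: 0.0
```

```bash
cat >> look.py <<'E'
def table():
    "tops of handles (z~.141) and pegs (z~.12) near the front"
    p,d=camera("top"); P=cloud("top",d)
    q=sel(P,[.5,-.14,.128],[.592,.14,.148]); print('bars>',len(q),rect(q) if len(q)>4 else '',np.percentile(q[:,2],[50,95]) if len(q) else '')
    k=sel(P,[.48,-.15,.112],[.592,.15,.124])
    for s in(1,-1):
        z=k[k[:,1]*s>.05]
        if len(z)>2: print('peg',len(z),z.mean(0).round(4))
    return p
E
python3 -c "
from look import *
p=table(); cv2.imwrite('pics/t2.png',cv2.resize(p[150:290,150:340,::-1],None,fx=4,fy=4,interpolation=cv2.INTER_CUBIC))"
```

```text
bars> 142 (array([547.4,  -5.3]), array([14.7, 61.3]), -83.7) [0.14081194 0.1443244 ]
peg 11 [0.5286 0.0723 0.1192]
peg 21 [ 0.5483 -0.0892  0.1196]
```

View pics/t2.png

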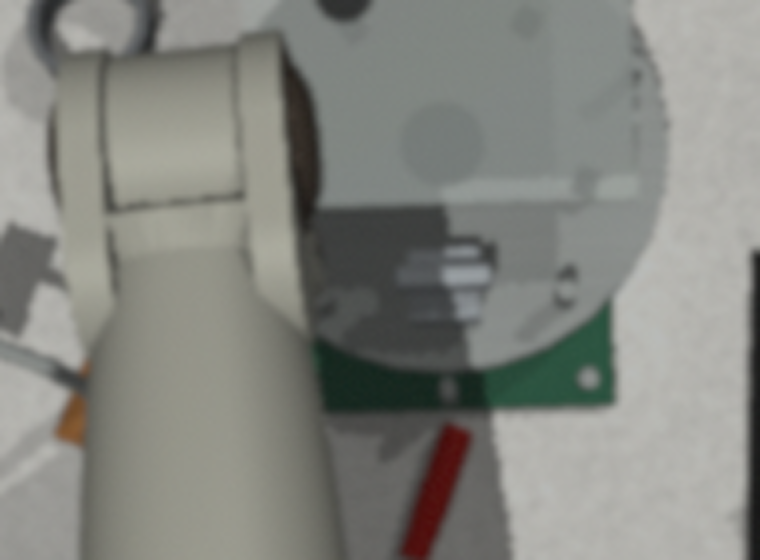

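Handle A stands home at the front (bar z 0.141), and the fingers are behind the left peg. Now pull it round.

>>> servo_tool:
  rows:
    - {"offset":[-0.06,0,0],"yaw":0,"claw":1}
    - {"offset":[-0.14,-0.03,0],"yaw":0,"claw":1}
    - {"offset":[-0.23,-0.09,0],"yaw":0,"claw":1}
    - {"offset":[-0.33,-0.15,0],"yaw":0,"claw":1}
    - {"offset":[-0.47,-0.2,0],"yaw":0,"claw":1}
    - {"offset":[-0.61,-0.24,0],"yaw":0,"claw":1}
    - {"offset":[-0.75,-0.26,0],"yaw":0,"claw":1}
    - {"offset":[-0.9,-0.27,0],"yaw":0,"claw":1}

```text
time: 21.35
ee_pos: [0.5111, 0.0092, 0.1117]
tcp_rot: [180.0, 0.0, 96.6]
wrist_force: [0.1, 0.8, -0.0]
opening: -0.0001
grasp_force: 0.5
```

>>> servo_tool:
  rows:
    - {"offset":[-0.15,0.01,0],"yaw":0,"claw":1}
    - {"offset":[-0.29,0.03,0],"yaw":0,"claw":1}
    - {"offset":[-0.43,0.07,0],"yaw":0,"claw":1}
    - {"offset":[-0.55,0.11,0],"yaw":0,"claw":1}
    - {"offset":[-0.64,0.16,0],"yaw":0,"claw":1}
    - {"offset":[-0.7,0.19,0],"yaw":0,"claw":1}
    - {"offset":[-0.74,0.21,0],"yaw":0,"claw":1}
    - {"offset":[-0.74,0.21,0],"yaw":0,"claw":1}

```text
time: 22.35
ee_pos: [0.5405, -0.0607, 0.1117]
tcp_rot: [-180.0, -0.0, 96.6]
wrist_force: [0.4, 0.6, -0.1]
opening: 0.0001
grasp_force: 0.0
```

>>> servo_tool:
  rows:
    - {"offset":[0.1,0,-0.1],"yaw":0,"claw":1}
    - {"offset":[0.1,0,-0.4],"yaw":0,"claw":1}
    - {"offset":[0.1,0,-0.7],"yaw":0,"claw":0.7}
    - {"offset":[0.1,0,-1],"yaw":0,"claw":0.4}
    - {"offset":[0.1,0,-1],"yaw":0,"claw":0.4}

```text
time: 22.98
ee_pos: [0.5401, -0.05, 0.2151]
tcp_rot: [179.7, 0.0, 96.6]
wrist_force: [1.0, 1.0, 0.2]
opening: 0.0511
grasp_force: 0.0
```

```bash
cat >> look.py <<'E'
def after():
    o=get_obs(); print(o['time'],o['ee_pos'].round(4),o['tcp_rot'].round(1))
    handles()
    p,d=camera("side"); P=cloud("side",d); k=sel(P,[.48,-.15,.112],[.592,.15,.124])
    for s in(1,-1):
        z=k[k[:,1]*s>.05]
        if len(z)>2: print('side peg',len(z),z.mean(0).round(4))
    return table(),p
E
python3 -c "
from look import *
p,s=after()"
```

```text
22.975 [ 0.5401 -0.05    0.2151] [179.7   0.   96.6]
top 131 (array([ 429.7, -278.2]), array([14.3, 63.4]), 35.5) 0.066
top 131 (array([ 443. , -400.2]), array([14.9, 62.5]), 78.4) 0.0659
top 135 (array([ 549. , -385.5]), array([16.5, 63.5]), 47.7) 0.0654
side 143 (array([ 429.2, -278.6]), array([15.1, 64. ]), 34.4) 0.064
side 135 (array([ 441.3, -403. ]), array([13.7, 62.7]), 77.9) 0.0646
side 148 (array([ 548.2, -386. ]), array([14.4, 65.2]), 50.8) 0.0644
side peg 19 [ 0.5465 -0.0901  0.118 ]
bars> 0  
peg 23 [0.5307 0.075  0.1182]
```

The turntable sits in the next detent (pegs again at ±36°). Next is handle B (0.4295, −0.2785), 35°.

>>> servo_tool:
  rows:
    - {"offset":[-0.25,-0.15,-0.2],"yaw":0,"claw":0.4}
    - {"offset":[-0.5,-0.3,-0.25],"yaw":0,"claw":0.4}
    - {"offset":[-0.71,-0.45,-0.25],"yaw":0,"claw":0.4}

```text
time: 23.55
ee_pos: [0.5022, -0.127, 0.2363]
tcp_rot: [-180.0, -0.0, 96.6]
wrist_force: [-0.0, 0.5, -0.2]
opening: 0.0515
grasp_force: 0.0
```

>>> servo_tool:
  rows:
    - {"offset":[-0.25,-0.15,0],"yaw":0,"claw":0.4}
    - {"offset":[-0.5,-0.3,0],"yaw":0,"claw":0.4}
    - {"offset":[-0.71,-0.45,0],"yaw":0,"claw":0.4}

```text
time: 23.92
ee_pos: [0.4654, -0.2027, 0.2357]
tcp_rot: [-179.9, -0.0, 96.6]
wrist_force: [0.1, -0.0, 0.2]
opening: 0.0514
grasp_force: 0.0
```

>>> servo_tool:
  rows:
    - {"offset":[-0.25,-0.15,0],"yaw":0.05,"claw":0.4}
    - {"offset":[-0.5,-0.3,0],"yaw":0.1,"claw":0.4}
    - {"offset":[-0.71,-0.45,0],"yaw":0.15,"claw":0.4}
    - {"offset":[-0.71,-0.45,0],"yaw":0.2,"claw":0.4}
    - {"offset":[-0.71,-0.45,0],"yaw":0.25,"claw":0.4}
    - {"offset":[-0.71,-0.45,0],"yaw":0.3,"claw":0.4}
    - {"offset":[-0.71,-0.45,0],"yaw":0.342,"claw":0.4}
    - {"offset":[-0.71,-0.45,0],"yaw":0.342,"claw":0.4}
    - {"offset":[-0.71,-0.45,0],"yaw":0.342,"claw":0.4}

```text
time: 25.05
ee_pos: [0.4296, -0.2777, 0.2363]
tcp_rot: [-180.0, 0.0, 35.2]
wrist_force: [-0.5, -0.1, -0.3]
opening: 0.051
grasp_force: 0.0
```

```bash
python3 -c "
from look import *
whandle(.4295,-.2785)"
```

```text
25.05 [ 0.4296 -0.2777  0.2363] [-180.     0.    35.2] 0.051 [-33.  -1.   2.  93.   0. 112.]
1126 [ 430.8 -276.5] [13.9 63.3] 34.9 0.06569042740315845
offset x,y (frac): 0.017 -0.002 yaw: 0.002
```

>>> servo_tool:
  rows:
    - {"offset":[0.017,0,0.25],"yaw":0.002,"claw":0.4}
    - {"offset":[0.017,0,0.6],"yaw":0.002,"claw":0.4}
    - {"offset":[0.017,0,0.9],"yaw":0.002,"claw":0.4}

```text
time: 25.48
ee_pos: [0.4309, -0.2767, 0.1455]
tcp_rot: [-180.0, 0.0, 34.8]
wrist_force: [0.8, -0.1, -1.2]
opening: 0.0517
grasp_force: 0.0
```

>>> servo_tool:
  rows:
    - {"offset":[0,0,0.3],"yaw":0,"claw":0.4}
    - {"offset":[0,0,0.6],"yaw":0,"claw":0.4}
    - {"offset":[0,0,0.75],"yaw":0,"claw":0.4}
    - {"offset":[0,0,0.8],"yaw":0,"claw":0.5}
    - {"offset":[0,0,0.8],"yaw":0,"claw":0.6}
    - {"offset":[0,0,0.8],"yaw":0,"claw":1}
    - {"offset":[0,0,0.8],"yaw":0,"claw":1}
    - {"offset":[0,0,0.8],"yaw":0,"claw":1}
    - {"offset":[0,0,0.8],"yaw":0,"claw":1}
  squeeze: 60

```text
time: 26.6
ee_pos: [0.4316, -0.2772, 0.0679]
tcp_rot: [179.9, -0.0, 34.7]
wrist_force: [-0.5, 0.4, 6.4]
opening: 0.0126
grasp_force: 59.5
```

>>> servo_tool:
  rows:
    - {"offset":[0,0,-0.1],"yaw":0,"claw":1}
    - {"offset":[0,0,-0.4],"yaw":0,"claw":1}
    - {"offset":[0,0,-0.7],"yaw":0,"claw":1}
    - {"offset":[0,0,-1],"yaw":0,"claw":1}

```text
time: 27.1
ee_pos: [0.4309, -0.2768, 0.1681]
tcp_rot: [-180.0, 0.0, 34.7]
wrist_force: [-0.3, -0.0, -2.3]
opening: 0.0127
grasp_force: 58.6
```

>>> servo_tool:
  rows:
    - {"offset":[0,0,-0.3],"yaw":0,"claw":1}
    - {"offset":[0,0,-0.5],"yaw":-0.05,"claw":1}
    - {"offset":[0,0,-0.5],"yaw":-0.1,"claw":1}
    - {"offset":[0,0,-0.5],"yaw":-0.15,"claw":1}
    - {"offset":[0,0,-0.5],"yaw":-0.2,"claw":1}
    - {"offset":[0,0,-0.5],"yaw":-0.25,"claw":1}
    - {"offset":[0,0,-0.5],"yaw":-0.3,"claw":1}
    - {"offset":[0,0,-0.5],"yaw":-0.343,"claw":1}
    - {"offset":[0,0,-0.5],"yaw":-0.343,"claw":1}
    - {"offset":[0,0,-0.5],"yaw":-0.343,"claw":1}

```text
time: 28.35
ee_pos: [0.431, -0.2768, 0.2169]
tcp_rot: [180.0, -0.0, 96.3]
wrist_force: [0.2, 0.1, -2.5]
opening: 0.0128
grasp_force: 58.7
```

>>> servo_tool:
  rows:
    - {"offset":[0.26,0.15,0],"yaw":-0.002,"claw":1}
    - {"offset":[0.56,0.32,0],"yaw":-0.002,"claw":1}
    - {"offset":[0.86,0.492,0],"yaw":-0.002,"claw":1}

```text
time: 28.72
ee_pos: [0.4706, -0.185, 0.2169]
tcp_rot: [180.0, 0.0, 96.6]
wrist_force: [0.0, -0.2, -1.8]
opening: 0.0127
grasp_force: 58.7
```

>>> servo_tool:
  rows:
    - {"offset":[0.3,0.17,0],"yaw":0,"claw":1}
    - {"offset":[0.6,0.34,0],"yaw":0,"claw":1}
    - {"offset":[0.86,0.492,0],"yaw":0,"claw":1}

```text
time: 29.1
ee_pos: [0.5093, -0.0935, 0.2169]
tcp_rot: [180.0, -0.0, 96.7]
wrist_force: [-0.7, -0.2, -1.6]
opening: 0.0129
grasp_force: 58.7
```

>>> servo_tool:
  rows:
    - {"offset":[0.3,0.17,0],"yaw":0,"claw":1}
    - {"offset":[0.6,0.34,0],"yaw":0,"claw":1}
    - {"offset":[0.86,0.492,0],"yaw":0,"claw":1}
    - {"offset":[0.86,0.492,0],"yaw":0,"claw":1}
    - {"offset":[0.86,0.492,0],"yaw":0,"claw":1}

```text
time: 29.72
ee_pos: [0.5475, -0.0037, 0.2167]
tcp_rot: [-180.0, 0.0, 96.7]
wrist_force: [0.4, -0.2, -1.5]
opening: 0.0128
grasp_force: 58.7
```

Positioned at the same spot as before, so I'll lower past the bevel and check.

>>> servo_tool:
  rows:
    - {"offset":[0,0.003,0.15],"yaw":0,"claw":1}
    - {"offset":[0,0.003,0.32],"yaw":0,"claw":1}
    - {"offset":[0,0.003,0.44],"yaw":0,"claw":1}
    - {"offset":[0,0.003,0.47],"yaw":0,"claw":1}
    - {"offset":[0,0.003,0.5],"yaw":0,"claw":1}
    - {"offset":[0,0.003,0.54],"yaw":0,"claw":1}
    - {"offset":[0,0.003,0.54],"yaw":0,"claw":1}

```text
time: 30.6
ee_pos: [0.548, -0.0034, 0.1627]
tcp_rot: [-180.0, -0.0, 96.8]
wrist_force: [-0.6, 1.0, -1.8]
opening: 0.0125
grasp_force: 58.8
```

>>> servo_tool:
  rows:
    - {"offset":[0,0,0.06],"yaw":0,"claw":1}
    - {"offset":[0,0,0.12],"yaw":0,"claw":1}
    - {"offset":[0,0,0.17],"yaw":0,"claw":1}
    - {"offset":[0,0,0.2],"yaw":0,"claw":1}
    - {"offset":[0,0,0.21],"yaw":0,"claw":1}
    - {"offset":[0,0,0.21],"yaw":0,"claw":1}

```text
time: 31.35
ee_pos: [0.5478, -0.0034, 0.143]
tcp_rot: [180.0, 0.0, 96.8]
wrist_force: [-4.9, 0.5, 7.0]
opening: 0.0126
grasp_force: 60.0
```

Seated. Release and pull the peg round as before.

>>> servo_tool:
  rows:
    - {"offset":[0,0,0],"yaw":0,"claw":0.8}
    - {"offset":[0,0,0],"yaw":0,"claw":0.6}
    - {"offset":[0,0,0],"yaw":0,"claw":0.55}
    - {"offset":[0,0,0],"yaw":0,"claw":0.55}
    - {"offset":[0,0,-0.2],"yaw":0,"claw":0.55}
    - {"offset":[0,0,-0.45],"yaw":0,"claw":0.55}
    - {"offset":[0,0,-0.7],"yaw":0,"claw":0.6}
    - {"offset":[0,0,-0.7],"yaw":0,"claw":0.6}

```text
time: 32.35
ee_pos: [0.5488, -0.0034, 0.2136]
tcp_rot: [179.8, 0.0, 96.8]
wrist_force: [-0.6, 0.2, -0.5]
opening: 0.0341
grasp_force: 0.0
```

>>> servo_tool:
  rows:
    - {"offset":[0.3,-0.03,0],"yaw":0,"claw":0.8}
    - {"offset":[0.65,-0.05,0],"yaw":0,"claw":1}
    - {"offset":[1,-0.08,0],"yaw":0,"claw":1}

```text
time: 32.72
ee_pos: [0.5277, 0.0958, 0.2105]
tcp_rot: [-179.9, 0.0, 96.8]
wrist_force: [0.7, -0.2, 0.3]
opening: 0.0004
grasp_force: 0.0
```

>>> servo_tool:
  rows:
    - {"offset":[0.08,0,0],"yaw":0,"claw":1}
    - {"offset":[0.08,0,0.3],"yaw":0,"claw":1}
    - {"offset":[0.08,0,0.6],"yaw":0,"claw":1}
    - {"offset":[0.08,0,0.85],"yaw":0,"claw":1}
    - {"offset":[0.08,0,0.99],"yaw":0,"claw":1}
    - {"offset":[0.08,0,0.99],"yaw":0,"claw":1}

```text
time: 33.48
ee_pos: [0.5268, 0.1025, 0.1118]
tcp_rot: [-179.9, 0.0, 96.8]
wrist_force: [0.1, -0.4, 0.3]
opening: -0.0001
grasp_force: 0.0
```

>>> servo_tool:
  rows:
    - {"offset":[-0.06,0,0],"yaw":0,"claw":1}
    - {"offset":[-0.14,-0.03,0],"yaw":0,"claw":1}
    - {"offset":[-0.23,-0.09,0],"yaw":0,"claw":1}
    - {"offset":[-0.33,-0.15,0],"yaw":0,"claw":1}
    - {"offset":[-0.47,-0.2,0],"yaw":0,"claw":1}
    - {"offset":[-0.61,-0.24,0],"yaw":0,"claw":1}
    - {"offset":[-0.75,-0.26,0],"yaw":0,"claw":1}
    - {"offset":[-0.9,-0.27,0],"yaw":0,"claw":1}

```text
time: 34.48
ee_pos: [0.5112, 0.0091, 0.1127]
tcp_rot: [-180.0, 0.0, 96.8]
wrist_force: [-0.6, 1.6, -0.3]
opening: 0.0002
grasp_force: 0.5
```

>>> servo_tool:
  rows:
    - {"offset":[-0.15,0.01,0],"yaw":0,"claw":1}
    - {"offset":[-0.29,0.03,0],"yaw":0,"claw":1}
    - {"offset":[-0.43,0.07,0],"yaw":0,"claw":1}
    - {"offset":[-0.55,0.11,0],"yaw":0,"claw":1}
    - {"offset":[-0.64,0.16,0],"yaw":0,"claw":1}
    - {"offset":[-0.7,0.19,0],"yaw":0,"claw":1}
    - {"offset":[-0.74,0.21,0],"yaw":0,"claw":1}
    - {"offset":[-0.74,0.21,0],"yaw":0,"claw":1}

```text
time: 35.48
ee_pos: [0.5408, -0.0607, 0.1127]
tcp_rot: [-180.0, -0.0, 96.8]
wrist_force: [-0.6, -0.4, -0.5]
opening: 0.0003
grasp_force: 0.0
```

>>> servo_tool:
  rows:
    - {"offset":[0.1,0,-0.1],"yaw":0,"claw":1}
    - {"offset":[0.1,0,-0.4],"yaw":0,"claw":1}
    - {"offset":[0.1,0,-0.7],"yaw":0,"claw":0.7}
    - {"offset":[0.1,0,-1],"yaw":0,"claw":0.4}
    - {"offset":[0.1,0,-1],"yaw":0,"claw":0.4}

```text
time: 36.1
ee_pos: [0.5403, -0.05, 0.216]
tcp_rot: [179.7, 0.0, 96.8]
wrist_force: [0.4, -0.3, 0.3]
opening: 0.051
grasp_force: 0.0
```

```bash
python3 -c "
from look import *
p,s=after()"
```

```text
36.1 [ 0.5403 -0.05    0.216 ] [179.7   0.   96.8]
top 132 (array([ 442.8, -400.4]), array([14.8, 61.7]), 79.9) 0.0656
top 134 (array([ 548.6, -385.5]), array([15.5, 63.4]), 50.9) 0.0654
side 133 (array([ 441.4, -402. ]), array([14. , 64.4]), 77.9) 0.0647
side 147 (array([ 547.7, -386.7]), array([14.1, 66.3]), 50.8) 0.0641
side peg 19 [ 0.546  -0.0902  0.1183]
bars> 0  
peg 20 [0.5301 0.0754 0.1196]
```

Second click done. Next is handle C (0.442, −0.401), 79°.

>>> servo_tool:
  rows:
    - {"offset":[-0.25,-0.1,-0.2],"yaw":0,"claw":0.4}
    - {"offset":[-0.55,-0.22,-0.2],"yaw":0,"claw":0.4}
    - {"offset":[-0.843,-0.348,-0.2],"yaw":0,"claw":0.4}

```text
time: 36.67
ee_pos: [0.5144, -0.1392, 0.232]
tcp_rot: [-179.9, -0.0, 96.8]
wrist_force: [-0.1, 0.1, -0.4]
opening: 0.051
grasp_force: 0.0
```

>>> servo_tool:
  rows:
    - {"offset":[-0.28,-0.11,0],"yaw":0,"claw":0.4}
    - {"offset":[-0.56,-0.23,0],"yaw":0,"claw":0.4}
    - {"offset":[-0.843,-0.348,0],"yaw":0,"claw":0.4}

```text
time: 37.05
ee_pos: [0.4897, -0.227, 0.2318]
tcp_rot: [-179.9, -0.1, 96.8]
wrist_force: [0.5, -0.5, -0.1]
opening: 0.0514
grasp_force: 0.0
```

>>> servo_tool:
  rows:
    - {"offset":[-0.28,-0.11,0],"yaw":0,"claw":0.4}
    - {"offset":[-0.56,-0.23,0],"yaw":0,"claw":0.4}
    - {"offset":[-0.843,-0.348,0],"yaw":0,"claw":0.4}

```text
time: 37.42
ee_pos: [0.4652, -0.3148, 0.2317]
tcp_rot: [-179.9, -0.1, 96.8]
wrist_force: [-0.3, 0.3, -0.4]
opening: 0.0513
grasp_force: 0.0
```

>>> servo_tool:
  rows:
    - {"offset":[-0.28,-0.11,0],"yaw":0.03,"claw":0.4}
    - {"offset":[-0.56,-0.23,0],"yaw":0.07,"claw":0.4}
    - {"offset":[-0.843,-0.348,0],"yaw":0.099,"claw":0.4}
    - {"offset":[-0.843,-0.348,0],"yaw":0.099,"claw":0.4}
    - {"offset":[-0.843,-0.348,0],"yaw":0.099,"claw":0.4}

```text
time: 38.05
ee_pos: [0.4411, -0.4015, 0.2321]
tcp_rot: [-179.9, -0.1, 79.0]
wrist_force: [0.0, 0.1, 0.9]
opening: 0.0512
grasp_force: 0.0
```

```bash
python3 -c "
from look import *
whandle(.442,-.401)"
```

```text
38.05 [ 0.4411 -0.4015  0.2321] [-1.799e+02 -1.000e-01  7.900e+01] 0.0512 [-42.  11.  15.  94.   0.  59.]
1165 [ 443.5 -399.1] [13.7 63.1] 78.8 0.0656682713527873
offset x,y (frac): 0.028 0.019 yaw: 0.001
```

>>> servo_tool:
  rows:
    - {"offset":[0.028,0.019,0.25],"yaw":0.001,"claw":0.4}
    - {"offset":[0.028,0.019,0.6],"yaw":0.001,"claw":0.4}
    - {"offset":[0.028,0.019,0.9],"yaw":0.001,"claw":0.4}

```text
time: 38.48
ee_pos: [0.4439, -0.3984, 0.1417]
tcp_rot: [-180.0, -0.0, 78.9]
wrist_force: [0.1, 0.2, 0.7]
opening: 0.0512
grasp_force: 0.0
```

>>> servo_tool:
  rows:
    - {"offset":[0,0,0.3],"yaw":0,"claw":0.4}
    - {"offset":[0,0,0.6],"yaw":0,"claw":0.4}
    - {"offset":[0,0,0.72],"yaw":0,"claw":0.4}
    - {"offset":[0,0,0.76],"yaw":0,"claw":0.5}
    - {"offset":[0,0,0.76],"yaw":0,"claw":0.6}
    - {"offset":[0,0,0.76],"yaw":0,"claw":1}
    - {"offset":[0,0,0.76],"yaw":0,"claw":1}
    - {"offset":[0,0,0.76],"yaw":0,"claw":1}
    - {"offset":[0,0,0.76],"yaw":0,"claw":1}
  squeeze: 60

```text
time: 39.6
ee_pos: [0.444, -0.4, 0.0679]
tcp_rot: [179.9, 0.0, 78.8]
wrist_force: [-0.5, -0.4, 6.0]
opening: 0.0127
grasp_force: 60.2
```

>>> servo_tool:
  rows:
    - {"offset":[0,0,-0.1],"yaw":0,"claw":1}
    - {"offset":[0,0,-0.4],"yaw":0,"claw":1}
    - {"offset":[0,0,-0.7],"yaw":0,"claw":1}
    - {"offset":[0,0,-1],"yaw":0,"claw":1}

```text
time: 40.1
ee_pos: [0.4434, -0.3995, 0.1679]
tcp_rot: [-180.0, -0.0, 78.8]
wrist_force: [-0.3, 0.1, -1.5]
opening: 0.0125
grasp_force: 59.0
```

>>> servo_tool:
  rows:
    - {"offset":[0,0,-0.3],"yaw":0,"claw":1}
    - {"offset":[0,0,-0.5],"yaw":-0.05,"claw":1}
    - {"offset":[0,0,-0.5],"yaw":-0.1,"claw":1}
    - {"offset":[0,0,-0.5],"yaw":-0.1,"claw":1}
    - {"offset":[0,0,-0.5],"yaw":-0.1,"claw":1}

```text
time: 40.72
ee_pos: [0.4434, -0.3995, 0.2164]
tcp_rot: [-180.0, -0.0, 96.6]
wrist_force: [-0.8, -0.0, -2.4]
opening: 0.0124
grasp_force: 59.1
```

>>> servo_tool:
  rows:
    - {"offset":[0.27,0.11,0],"yaw":0,"claw":1}
    - {"offset":[0.6,0.24,0],"yaw":0,"claw":1}
    - {"offset":[0.954,0.373,0],"yaw":0,"claw":1}

```text
time: 41.1
ee_pos: [0.4693, -0.2996, 0.2164]
tcp_rot: [-180.0, -0.0, 96.6]
wrist_force: [0.9, -0.1, -1.7]
opening: 0.0127
grasp_force: 59.2
```

>>> servo_tool:
  rows:
    - {"offset":[0.3,0.12,0],"yaw":0,"claw":1}
    - {"offset":[0.63,0.25,0],"yaw":0,"claw":1}
    - {"offset":[0.954,0.374,0],"yaw":0,"claw":1}

```text
time: 41.48
ee_pos: [0.4952, -0.2002, 0.2165]
tcp_rot: [-180.0, -0.0, 96.6]
wrist_force: [0.1, 0.6, -2.2]
opening: 0.0129
grasp_force: 59.1
```

>>> servo_tool:
  rows:
    - {"offset":[0.3,0.12,0],"yaw":0,"claw":1}
    - {"offset":[0.63,0.25,0],"yaw":0,"claw":1}
    - {"offset":[0.954,0.373,0],"yaw":0,"claw":1}

```text
time: 41.85
ee_pos: [0.5209, -0.1011, 0.2165]
tcp_rot: [-180.0, -0.0, 96.6]
wrist_force: [-0.3, 0.4, -2.3]
opening: 0.0126
grasp_force: 59.1
```

>>> servo_tool:
  rows:
    - {"offset":[0.3,0.12,0],"yaw":0,"claw":1}
    - {"offset":[0.63,0.25,0],"yaw":0,"claw":1}
    - {"offset":[0.953,0.374,0],"yaw":0,"claw":1}
    - {"offset":[0.953,0.374,0],"yaw":0,"claw":1}
    - {"offset":[0.953,0.374,0],"yaw":0,"claw":1}

```text
time: 42.48
ee_pos: [0.5466, -0.0034, 0.2166]
tcp_rot: [-180.0, 0.0, 96.7]
wrist_force: [-0.1, -0.8, -3.0]
opening: 0.0126
grasp_force: 59.1
```

>>> servo_tool:
  rows:
    - {"offset":[0,0.012,0.15],"yaw":0,"claw":1}
    - {"offset":[0,0.012,0.32],"yaw":0,"claw":1}
    - {"offset":[0,0.012,0.44],"yaw":0,"claw":1}
    - {"offset":[0,0.012,0.47],"yaw":0,"claw":1}
    - {"offset":[0,0.012,0.5],"yaw":0,"claw":1}
    - {"offset":[0,0.012,0.54],"yaw":0,"claw":1}
    - {"offset":[0,0.012,0.54],"yaw":0,"claw":1}

```text
time: 43.35
ee_pos: [0.548, -0.003, 0.1627]
tcp_rot: [-180.0, -0.0, 96.8]
wrist_force: [-0.3, 0.3, -2.0]
opening: 0.0126
grasp_force: 59.1
```

>>> servo_tool:
  rows:
    - {"offset":[0,0,0.06],"yaw":0,"claw":1}
    - {"offset":[0,0,0.12],"yaw":0,"claw":1}
    - {"offset":[0,0,0.17],"yaw":0,"claw":1}
    - {"offset":[0,0,0.2],"yaw":0,"claw":1}
    - {"offset":[0,0,0.21],"yaw":0,"claw":1}
    - {"offset":[0,0,0.21],"yaw":0,"claw":1}

```text
time: 44.1
ee_pos: [0.5478, -0.0031, 0.143]
tcp_rot: [180.0, 0.0, 96.8]
wrist_force: [-5.2, -1.3, 7.9]
opening: 0.0126
grasp_force: 60.4
```

Seated. Release and turn.

>>> servo_tool:
  rows:
    - {"offset":[0,0,0],"yaw":0,"claw":0.8}
    - {"offset":[0,0,0],"yaw":0,"claw":0.6}
    - {"offset":[0,0,0],"yaw":0,"claw":0.55}
    - {"offset":[0,0,0],"yaw":0,"claw":0.55}
    - {"offset":[0,0,-0.2],"yaw":0,"claw":0.55}
    - {"offset":[0,0,-0.45],"yaw":0,"claw":0.55}
    - {"offset":[0,0,-0.7],"yaw":0,"claw":0.6}
    - {"offset":[0,0,-0.7],"yaw":0,"claw":0.6}

```text
time: 45.1
ee_pos: [0.5488, -0.003, 0.2136]
tcp_rot: [179.8, 0.0, 96.8]
wrist_force: [0.2, -0.4, -0.4]
opening: 0.0343
grasp_force: 0.0
```

>>> servo_tool:
  rows:
    - {"offset":[0.3,-0.03,0],"yaw":0,"claw":0.8}
    - {"offset":[0.65,-0.05,0],"yaw":0,"claw":1}
    - {"offset":[1,-0.08,0],"yaw":0,"claw":1}

```text
time: 45.48
ee_pos: [0.5278, 0.0962, 0.2106]
tcp_rot: [-179.9, 0.0, 96.8]
wrist_force: [0.4, 1.1, -0.4]
opening: 0.0
grasp_force: 0.0
```

>>> servo_tool:
  rows:
    - {"offset":[0.08,0,0],"yaw":0,"claw":1}
    - {"offset":[0.08,0,0.3],"yaw":0,"claw":1}
    - {"offset":[0.08,0,0.6],"yaw":0,"claw":1}
    - {"offset":[0.08,0,0.85],"yaw":0,"claw":1}
    - {"offset":[0.08,0,0.99],"yaw":0,"claw":1}
    - {"offset":[0.08,0,0.99],"yaw":0,"claw":1}

```text
time: 46.22
ee_pos: [0.5269, 0.1029, 0.1118]
tcp_rot: [-179.9, 0.0, 96.8]
wrist_force: [0.5, 0.1, 0.4]
opening: 0.0002
grasp_force: 0.0
```

>>> servo_tool:
  rows:
    - {"offset":[-0.06,0,0],"yaw":0,"claw":1}
    - {"offset":[-0.14,-0.03,0],"yaw":0,"claw":1}
    - {"offset":[-0.23,-0.09,0],"yaw":0,"claw":1}
    - {"offset":[-0.33,-0.15,0],"yaw":0,"claw":1}
    - {"offset":[-0.47,-0.2,0],"yaw":0,"claw":1}
    - {"offset":[-0.61,-0.24,0],"yaw":0,"claw":1}
    - {"offset":[-0.75,-0.26,0],"yaw":0,"claw":1}
    - {"offset":[-0.9,-0.27,0],"yaw":0,"claw":1}

```text
time: 47.22
ee_pos: [0.5112, 0.0094, 0.1127]
tcp_rot: [180.0, 0.0, 96.8]
wrist_force: [-0.9, 1.0, -0.4]
opening: 0.0
grasp_force: 0.5
```

>>> servo_tool:
  rows:
    - {"offset":[-0.15,0.01,0],"yaw":0,"claw":1}
    - {"offset":[-0.29,0.03,0],"yaw":0,"claw":1}
    - {"offset":[-0.43,0.07,0],"yaw":0,"claw":1}
    - {"offset":[-0.55,0.11,0],"yaw":0,"claw":1}
    - {"offset":[-0.64,0.16,0],"yaw":0,"claw":1}
    - {"offset":[-0.7,0.19,0],"yaw":0,"claw":1}
    - {"offset":[-0.74,0.21,0],"yaw":0,"claw":1}
    - {"offset":[-0.74,0.21,0],"yaw":0,"claw":1}

```text
time: 48.22
ee_pos: [0.5408, -0.0603, 0.1127]
tcp_rot: [-180.0, -0.0, 96.8]
wrist_force: [0.7, -0.2, 0.9]
opening: -0.0002
grasp_force: 0.0
```

>>> servo_tool:
  rows:
    - {"offset":[0.1,0,-0.1],"yaw":0,"claw":1}
    - {"offset":[0.1,0,-0.4],"yaw":0,"claw":1}
    - {"offset":[0.1,0,-0.7],"yaw":0,"claw":0.7}
    - {"offset":[0.1,0,-1],"yaw":0,"claw":0.4}
    - {"offset":[0.1,0,-1],"yaw":0,"claw":0.4}

```text
time: 48.85
ee_pos: [0.5403, -0.0496, 0.216]
tcp_rot: [179.7, 0.1, 96.8]
wrist_force: [-0.1, -0.6, -0.5]
opening: 0.051
grasp_force: 0.0
```

```bash
python3 -c "
from look import *
p,s=after()"
```

```text
48.85 [ 0.5403 -0.0496  0.216 ] [1.797e+02 1.000e-01 9.680e+01]
top 132 (array([ 548.7, -385.8]), array([15.6, 64.2]), 50.3) 0.0654
side 147 (array([ 548.1, -386.7]), array([14.8, 64.5]), 50.7) 0.0645
side peg 4 [0.5289 0.0747 0.1142]
side peg 18 [ 0.5462 -0.089   0.1179]
bars> 0  
peg 22 [0.5306 0.0756 0.1192]
```

Third click done. Last handle, D (0.5485, −0.386), 50.5°.

>>> servo_tool:
  rows:
    - {"offset":[-0.25,-0.02,-0.2],"yaw":0,"claw":0.4}
    - {"offset":[-0.55,-0.05,-0.2],"yaw":0,"claw":0.4}
    - {"offset":[-0.838,-0.079,-0.2],"yaw":0,"claw":0.4}

```text
time: 49.42
ee_pos: [0.5414, -0.1351, 0.232]
tcp_rot: [-179.9, -0.0, 96.8]
wrist_force: [0.6, 0.6, -0.0]
opening: 0.0515
grasp_force: 0.0
```

>>> servo_tool:
  rows:
    - {"offset":[-0.28,-0.02,0],"yaw":0,"claw":0.4}
    - {"offset":[-0.56,-0.05,0],"yaw":0,"claw":0.4}
    - {"offset":[-0.838,-0.079,0],"yaw":0,"claw":0.4}

```text
time: 49.8
ee_pos: [0.5433, -0.2193, 0.2317]
tcp_rot: [-179.9, -0.1, 96.8]
wrist_force: [-0.5, -0.0, -0.2]
opening: 0.0515
grasp_force: 0.0
```

>>> servo_tool:
  rows:
    - {"offset":[-0.28,-0.02,0],"yaw":0,"claw":0.4}
    - {"offset":[-0.56,-0.05,0],"yaw":0,"claw":0.4}
    - {"offset":[-0.838,-0.079,0],"yaw":0,"claw":0.4}

```text
time: 50.18
ee_pos: [0.5454, -0.3034, 0.2316]
tcp_rot: [-179.9, -0.1, 96.8]
wrist_force: [1.5, 0.8, 0.3]
opening: 0.0511
grasp_force: 0.0
```

>>> servo_tool:
  rows:
    - {"offset":[-0.28,-0.02,0],"yaw":0.05,"claw":0.4}
    - {"offset":[-0.56,-0.05,0],"yaw":0.1,"claw":0.4}
    - {"offset":[-0.838,-0.079,0],"yaw":0.15,"claw":0.4}
    - {"offset":[-0.838,-0.079,0],"yaw":0.2,"claw":0.4}
    - {"offset":[-0.838,-0.079,0],"yaw":0.257,"claw":0.4}
    - {"offset":[-0.838,-0.079,0],"yaw":0.257,"claw":0.4}
    - {"offset":[-0.838,-0.079,0],"yaw":0.257,"claw":0.4}

```text
time: 51.05
ee_pos: [0.5478, -0.3867, 0.2322]
tcp_rot: [-179.9, 0.0, 50.8]
wrist_force: [-0.2, -0.8, 0.2]
opening: 0.0513
grasp_force: 0.0
```

```bash
python3 -c "
from look import *
whandle(.5485,-.386)"
```

```text
51.05 [ 0.5478 -0.3867  0.2322] [-179.9    0.    50.8] 0.0513 [-35.  22.  28.  96.   0.  94.]
1183 [ 549.8 -384. ] [13.8 64.4] 50.4 0.06563135710311035
offset x,y (frac): 0.034 -0.001 yaw: 0.002
```

>>> servo_tool:
  rows:
    - {"offset":[0.033,0,0.25],"yaw":0.002,"claw":0.4}
    - {"offset":[0.033,0,0.6],"yaw":0.002,"claw":0.4}
    - {"offset":[0.033,0,0.9],"yaw":0.002,"claw":0.4}

```text
time: 51.48
ee_pos: [0.5498, -0.3841, 0.1415]
tcp_rot: [-180.0, -0.0, 50.3]
wrist_force: [0.2, 0.6, 0.2]
opening: 0.0509
grasp_force: 0.0
```

>>> servo_tool:
  rows:
    - {"offset":[0,0,0.3],"yaw":0,"claw":0.4}
    - {"offset":[0,0,0.6],"yaw":0,"claw":0.4}
    - {"offset":[0,0,0.72],"yaw":0,"claw":0.4}
    - {"offset":[0,0,0.76],"yaw":0,"claw":0.5}
    - {"offset":[0,0,0.76],"yaw":0,"claw":0.6}
    - {"offset":[0,0,0.76],"yaw":0,"claw":1}
    - {"offset":[0,0,0.76],"yaw":0,"claw":1}
    - {"offset":[0,0,0.76],"yaw":0,"claw":1}
    - {"offset":[0,0,0.76],"yaw":0,"claw":1}
  squeeze: 60

```text
time: 52.6
ee_pos: [0.5504, -0.3847, 0.068]
tcp_rot: [179.9, -0.0, 50.2]
wrist_force: [-0.6, 0.5, 5.6]
opening: 0.0126
grasp_force: 59.3
```

>>> servo_tool:
  rows:
    - {"offset":[0,0,-0.1],"yaw":0,"claw":1}
    - {"offset":[0,0,-0.4],"yaw":0,"claw":1}
    - {"offset":[0,0,-0.7],"yaw":0,"claw":1}
    - {"offset":[0,0,-1],"yaw":0,"claw":1}

```text
time: 53.1
ee_pos: [0.5497, -0.3842, 0.1679]
tcp_rot: [-180.0, 0.0, 50.2]
wrist_force: [0.9, 0.7, -2.2]
opening: 0.0128
grasp_force: 58.7
```

>>> servo_tool:
  rows:
    - {"offset":[0,0,-0.3],"yaw":0,"claw":1}
    - {"offset":[0,0,-0.5],"yaw":-0.05,"claw":1}
    - {"offset":[0,0,-0.5],"yaw":-0.1,"claw":1}
    - {"offset":[0,0,-0.5],"yaw":-0.15,"claw":1}
    - {"offset":[0,0,-0.5],"yaw":-0.2,"claw":1}
    - {"offset":[0,0,-0.5],"yaw":-0.257,"claw":1}
    - {"offset":[0,0,-0.5],"yaw":-0.257,"claw":1}
    - {"offset":[0,0,-0.5],"yaw":-0.257,"claw":1}

```text
time: 54.1
ee_pos: [0.5499, -0.3843, 0.2168]
tcp_rot: [-180.0, -0.0, 96.2]
wrist_force: [0.3, 0.4, -2.4]
opening: 0.0128
grasp_force: 58.7
```

>>> servo_tool:
  rows:
    - {"offset":[0.27,0.03,0],"yaw":0,"claw":1}
    - {"offset":[0.6,0.06,0],"yaw":0,"claw":1}
    - {"offset":[0.947,0.098,0],"yaw":0,"claw":1}

```text
time: 54.48
ee_pos: [0.5488, -0.2884, 0.2167]
tcp_rot: [-180.0, -0.0, 96.2]
wrist_force: [-0.1, 0.1, -2.0]
opening: 0.0129
grasp_force: 58.8
```

>>> servo_tool:
  rows:
    - {"offset":[0.3,0.03,0],"yaw":0,"claw":1}
    - {"offset":[0.63,0.065,0],"yaw":0,"claw":1}
    - {"offset":[0.947,0.098,0],"yaw":0,"claw":1}

```text
time: 54.85
ee_pos: [0.548, -0.1929, 0.217]
tcp_rot: [180.0, 0.0, 96.2]
wrist_force: [-0.7, -0.1, -1.3]
opening: 0.0129
grasp_force: 58.8
```

>>> servo_tool:
  rows:
    - {"offset":[0.3,0.03,0],"yaw":0,"claw":1}
    - {"offset":[0.63,0.065,0],"yaw":0,"claw":1}
    - {"offset":[0.947,0.098,0],"yaw":0,"claw":1}

```text
time: 55.22
ee_pos: [0.5471, -0.0977, 0.217]
tcp_rot: [180.0, 0.0, 96.2]
wrist_force: [0.4, -0.3, -2.3]
opening: 0.0123
grasp_force: 58.8
```

>>> servo_tool:
  rows:
    - {"offset":[0.3,0.03,0],"yaw":-0.003,"claw":1}
    - {"offset":[0.63,0.065,0],"yaw":-0.003,"claw":1}
    - {"offset":[0.947,0.098,0],"yaw":-0.003,"claw":1}
    - {"offset":[0.947,0.098,0],"yaw":-0.003,"claw":1}
    - {"offset":[0.947,0.098,0],"yaw":-0.003,"claw":1}

```text
time: 55.85
ee_pos: [0.5464, -0.0038, 0.2169]
tcp_rot: [180.0, 0.0, 96.9]
wrist_force: [-0.0, -0.2, -2.1]
opening: 0.0129
grasp_force: 58.8
```

>>> servo_tool:
  rows:
    - {"offset":[0.006,0.014,0.15],"yaw":0,"claw":1}
    - {"offset":[0.006,0.014,0.32],"yaw":0,"claw":1}
    - {"offset":[0.006,0.014,0.44],"yaw":0,"claw":1}
    - {"offset":[0.006,0.014,0.47],"yaw":0,"claw":1}
    - {"offset":[0.006,0.014,0.5],"yaw":0,"claw":1}
    - {"offset":[0.006,0.014,0.54],"yaw":0,"claw":1}
    - {"offset":[0.006,0.014,0.54],"yaw":0,"claw":1}

```text
time: 56.72
ee_pos: [0.5477, -0.0028, 0.1627]
tcp_rot: [-180.0, -0.0, 97.0]
wrist_force: [0.2, 0.4, -1.9]
opening: 0.0124
grasp_force: 58.8
```

>>> servo_tool:
  rows:
    - {"offset":[0,0,0.06],"yaw":0,"claw":1}
    - {"offset":[0,0,0.12],"yaw":0,"claw":1}
    - {"offset":[0,0,0.17],"yaw":0,"claw":1}
    - {"offset":[0,0,0.2],"yaw":0,"claw":1}
    - {"offset":[0,0,0.21],"yaw":0,"claw":1}
    - {"offset":[0,0,0.21],"yaw":0,"claw":1}

```text
time: 57.48
ee_pos: [0.5475, -0.0029, 0.143]
tcp_rot: [180.0, 0.0, 97.0]
wrist_force: [-5.5, -0.2, 9.1]
opening: 0.013
grasp_force: 60.2
```

Seated. Release and make the last turn.

>>> servo_tool:
  rows:
    - {"offset":[0,0,0],"yaw":0,"claw":0.8}
    - {"offset":[0,0,0],"yaw":0,"claw":0.6}
    - {"offset":[0,0,0],"yaw":0,"claw":0.55}
    - {"offset":[0,0,0],"yaw":0,"claw":0.55}
    - {"offset":[0,0,-0.2],"yaw":0,"claw":0.55}
    - {"offset":[0,0,-0.45],"yaw":0,"claw":0.55}
    - {"offset":[0,0,-0.7],"yaw":0,"claw":0.6}
    - {"offset":[0,0,-0.7],"yaw":0,"claw":0.6}

```text
time: 58.48
ee_pos: [0.5485, -0.0028, 0.2136]
tcp_rot: [179.8, 0.0, 97.0]
wrist_force: [-0.4, -0.5, -0.7]
opening: 0.034
grasp_force: 0.0
```

>>> servo_tool:
  rows:
    - {"offset":[0.3,-0.03,0],"yaw":0,"claw":0.8}
    - {"offset":[0.65,-0.05,0],"yaw":0,"claw":1}
    - {"offset":[1,-0.08,0],"yaw":0,"claw":1}

```text
time: 58.85
ee_pos: [0.5272, 0.0963, 0.2105]
tcp_rot: [-179.9, 0.0, 96.9]
wrist_force: [0.5, 0.4, -0.5]
opening: -0.0001
grasp_force: 0.0
```

>>> servo_tool:
  rows:
    - {"offset":[0.08,0,0],"yaw":0,"claw":1}
    - {"offset":[0.08,0,0.3],"yaw":0,"claw":1}
    - {"offset":[0.08,0,0.6],"yaw":0,"claw":1}
    - {"offset":[0.08,0,0.85],"yaw":0,"claw":1}
    - {"offset":[0.08,0,0.99],"yaw":0,"claw":1}
    - {"offset":[0.08,0,0.99],"yaw":0,"claw":1}

```text
time: 59.6
ee_pos: [0.5263, 0.103, 0.1118]
tcp_rot: [-179.9, 0.0, 96.9]
wrist_force: [-0.2, 0.1, -0.3]
opening: -0.0001
grasp_force: 0.0
```

>>> servo_tool:
  rows:
    - {"offset":[-0.06,0,0],"yaw":0,"claw":1}
    - {"offset":[-0.14,-0.03,0],"yaw":0,"claw":1}
    - {"offset":[-0.23,-0.09,0],"yaw":0,"claw":1}
    - {"offset":[-0.33,-0.15,0],"yaw":0,"claw":1}
    - {"offset":[-0.47,-0.2,0],"yaw":0,"claw":1}
    - {"offset":[-0.61,-0.24,0],"yaw":0,"claw":1}
    - {"offset":[-0.75,-0.26,0],"yaw":0,"claw":1}
    - {"offset":[-0.9,-0.27,0],"yaw":0,"claw":1}

```text
time: 60.6
ee_pos: [0.5109, 0.0095, 0.1127]
tcp_rot: [-180.0, 0.0, 97.0]
wrist_force: [-0.2, 0.6, -0.0]
opening: 0.0001
grasp_force: 0.5
```

>>> servo_tool:
  rows:
    - {"offset":[-0.15,0.01,0],"yaw":0,"claw":1}
    - {"offset":[-0.29,0.03,0],"yaw":0,"claw":1}
    - {"offset":[-0.43,0.07,0],"yaw":0,"claw":1}
    - {"offset":[-0.55,0.11,0],"yaw":0,"claw":1}
    - {"offset":[-0.64,0.16,0],"yaw":0,"claw":1}
    - {"offset":[-0.7,0.19,0],"yaw":0,"claw":1}
    - {"offset":[-0.74,0.21,0],"yaw":0,"claw":1}
    - {"offset":[-0.74,0.21,0],"yaw":0,"claw":1}

```text
time: 61.6
ee_pos: [0.5407, -0.0601, 0.1127]
tcp_rot: [-180.0, -0.0, 97.0]
wrist_force: [0.6, -0.4, -0.5]
opening: 0.0001
grasp_force: 0.0
```

>>> servo_tool:
  rows:
    - {"offset":[0.1,0,-0.1],"yaw":0,"claw":1}
    - {"offset":[0.1,0,-0.4],"yaw":0,"claw":1}
    - {"offset":[0.1,0,-0.7],"yaw":0,"claw":0.7}
    - {"offset":[0.1,0,-1],"yaw":0,"claw":0.4}
    - {"offset":[0.1,0,-1],"yaw":0,"claw":0.4}

```text
time: 62.22
ee_pos: [0.5402, -0.0494, 0.2161]
tcp_rot: [179.7, 0.1, 97.0]
wrist_force: [0.0, -0.4, -1.0]
opening: 0.0512
grasp_force: 0.0
```

>>> servo_tool:
  rows:
    - {"offset":[-0.3,-0.3,-0.2],"yaw":0,"claw":0.4}
    - {"offset":[-0.6,-0.6,-0.5],"yaw":0,"claw":0.4}
    - {"offset":[-1,-1,-0.8],"yaw":0,"claw":0.4}
    - {"offset":[-1,-1,-0.8],"yaw":0,"claw":0.4}
    - {"offset":[-1,-1,-0.8],"yaw":0,"claw":0.4}

```text
time: 62.85
ee_pos: [0.4523, -0.1612, 0.2922]
tcp_rot: [-180.0, -0.0, 96.9]
wrist_force: [0.0, -0.1, 0.1]
opening: 0.0509
grasp_force: 0.0
```

```bash
python3 -c "
from look import *
p,s=after(); cover(); spindle()
cv2.imwrite('pics/s9.png',cv2.resize(s[120:300,180:440,::-1],None,fx=3,fy=3,interpolation=cv2.INTER_CUBIC))"
```

```text
62.85 [ 0.4523 -0.1612  0.2922] [-180.    -0.    96.9]
side peg 32 [0.5534 0.0802 0.1179]
side peg 18 [ 0.546  -0.0893  0.1179]
bars> 15 (array([582.7,  90.2]), array([ 4.3, 11.4]), -82.1) [0.13965976 0.14365427]
peg 35 [0.5538 0.0866 0.1179]
peg 21 [ 0.5465 -0.0873  0.1192]
cover top side 0  
63.1 [ 0.4526 -0.1607  0.2919] [-179.9   -0.    97.1] 0.051 [-20.  -3.   6.  99.   0.  63.]
spindle 411 (array([548.,  -4.]), array([13.6, 16.9]), 5.1) [ 0.54714832 -0.00424717  0.09967911]
offset x,y (frac): 1.438 1.139
peg 236 (array([547.6, -85.3]), array([12.8, 13.2]), 6.7)
```

View pics/s9.png

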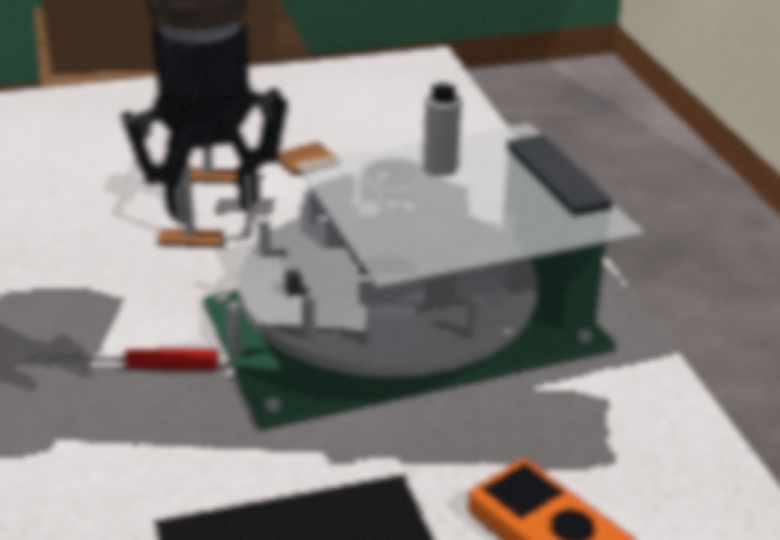

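The empty spindle stands at the front (290,283), the handles are under the guard and the mat is empty. The gripper hides the cover in this view, so I'll check it from the top camera.

```bash
python3 -c "
from look import *
p,d=camera('top'); P=cloud('top',d); q=sel(P,[.4,.22,.150],[.57,.42,.2]); print(len(q),rect(q)); f=q[q[:,2]>.172]; print('fin',len(f),rect(f),np.median(f[:,2]))
cv2.imwrite('pics/t9.png',cv2.resize(p[80:330,60:440,::-1],None,fx=2.1,fy=2.1,interpolation=cv2.INTER_CUBIC))"
```

```text
520 (array([487.1, 321. ]), array([ 49.9, 169.5]), 73.4)
fin 71 (array([486.5, 318.3]), array([10.3, 40.9]), 73.7) 0.18432749666377712
```

View pics/t9.png

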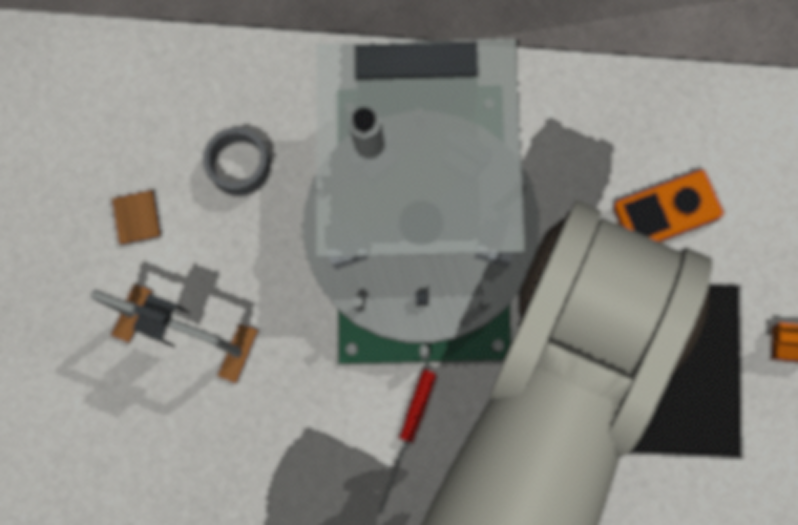

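The cover hangs on the rail (150,315) with its fin top at z 0.184. The empty spindle is at (422,297) and the bystanders haven't moved, so I'm handing in.

```bash
python3 -c "
from workcell import *
print(job_done())"
```

```text
the job is handed in; nothing more can be done
None
```

The job is handed in, with no verdict returned: the cover hangs on the rail, all four handles are home under the guard, an empty spindle is at the front, and the other things on the bench look undisturbed.

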